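# Stack the mixing cups in the cup rack

### The arm

A 6-joint arm with a two-finger parallel gripper is mounted at the origin on a cart in front of the work surface, level with it; the furniture and walls round the work are solid. World frame = base frame: x ahead of the robot, y to its left, z up, the work surface at z = 0. Lengths are in mm, angles in rad, forces in N, time in s.
With the tool pointing down it reaches from about 350 to 975 mm from the base axis. Payload 7.1 kg.
Tool frame: the origin (TCP) lies at the very end of the fingers, on their centre line; the grasp point (between the pads) lies 19 mm behind it; y points along the fingers, x is the direction in which the jaws open and shut, and the axes are right-handed (so a half turn about y gives the same grasp; the last joint's range is limited). The gripper opens to 88 mm and grips with 3 to 60 N. Pads are 20 mm wide; open, the fingers measure 115 mm over their backs; the gripper's body (75 mm by 178 mm) begins 61 mm behind the grasp point.
Start: joints at [1.189, 0.423, 1.63, -0, 1.089, -0.019], TCP at [221.776, 584.312, 222.675] pointing down, gripper open.
Joint ranges: [-3, 3], [-0.9, 2.11], [0.09, 2.58], [-1.31, 4.45], [0.11, 2.69], [-2.54, 2.54]. Speed limits (rad/s): [2.39, 2.39, 3.01, 3.14, 3.14, 3.14].

### API

Orientations are given as a rotation vector (axis times angle).
In Python, from workcell import ctrl gives the robot as it stands. The module is installed in compiled form; this text tells all that it offers.
- The arm moves only by the tool jog_arm, never from a script. Its argument "steps" is a list of rows, each an object with "turn": the turn, a rotation vector about the world's x, y, z scaled (see below), a list of three; "dp": the shift along the world's x, y, z scaled (see below), a list of three; "claw": the opening, from 0 (shut) to 1 (fully open). In form: [{"turn": [wx, wy, wz], "dp": [x, y, z], "claw": claw}, ...]. A call has 1 to 12 rows; each row is the pose to reach, as a shift and turn from the pose measured when the call began, turning the shorter way round; what a row does not reach only later rows make up. The controller multiplies each number of a shift by 80 mm and each number of a turn by pi rad. A row lasts 1/12 s, in which the tool goes at most 41.7 mm and 7.16 degrees, less where a joint would pass 70% of its speed; a pose out of reach is approached as far as the arm can. A call with a number of a shift or a turn outside -1 to 1 is refused whole. A call with a gripper value outside its range is refused whole. The fingers move at their own pace and stop on an object; the grip force is fixed at half the most. Time passes only in rows, so rows that repeat a pose let the fingers close. It gives the time, the measured TCP pose, the force and the opening at its end, in the units of the state.
- ctrl.get_obs(): the state, without advancing time (a new reading comes with each control period).
- ctrl.get_image(name): name is "scene" or "top"; returns a dict with "img" (480x640x3 uint8, red, green, blue), "range_z" (480x640 float32, mm along the optical axis (not along the pixel's ray), 0 where there is no reading), "fovy" (degrees; the focal length in pixels is half the picture's height over the tangent of half this angle, whatever the lens; pixels are square), "cx", "cy" (the principal point, pixels), "dist_coeffs" ([k1, k2, p1, p2, k3] as OpenCV has them; the pictures are not rectified), "camera_from_world" (4x4, takes a point from world to camera coordinates). Camera axes: x right, y down, z forward; pixel columns grow to the right and rows downward; lengths in mm; the calibration is good to about 2 mm. A picture is of the moment at which its call begins.
- ctrl.close_job(): hands the job in, once; it reports no verdict.
The state is a dict: "t": time; "qpos": joint angles; "qvel": joint speeds; "joint_torque": joint torques, N m; "ee_pos": TCP position; "orientation": TCP orientation; "ft_force": force on the tool from outside, world axes, zero at the start; "moment": the same for the moment, N m; "width": finger opening in mm.
Only numpy, scipy, OpenCV 4.12 (cv2) and the standard library are available. Lean on these libraries where they do the work, as an engineer would, in place of code of your own. Each camera call takes 0.05 s, during which the arm holds its last target.

### The job

Store the three mixing cups as one nested stack in the cup rack: lay one loose cup on its side in the open loading bay of the rack with its mouth towards the cup already there, let go of it, and push it along the bed until it is fully home over that cup; then do the same with the other loose cup, so that the stack ends up against the end stop. Finally slide the red gate fully shut behind the stack, and leave the other things on the bench where they are.

Things in the scene. Friction and masses are not known exactly. Their poses are not given: they have to be found in the camera images.
- rack: fixed cup rack: low wooden base 40 x 262 mm with an aluminium bed of shallow V section (15 degrees each side), its centre line 12 mm and its edges 17 mm above the bench; origin on the bench under its middle, +y along the bed towards the end stop, +x away from the gate's open side; a cup lying on the bed has its origin 29 mm above the bench
- rack_stop (a point): middle of the inner face of the rack's end stop, at the height of the bed (y = +118 mm in the rack); the stop is a wooden plate 70 mm wide and 58 mm high
- rack_bay (a point): middle of the loading bay, on the bed (y = -65 mm in the rack): the bay is the bed from the gate line (y = 0) back to the open end (y = -131 mm); a cup laid in it lies wholly behind the gate line
- gate (a joint): sliding red gate across the bed at the rack's y = 0: 0 = fully shut (gate centred on the bed), up to 0.068 m = open, pulled out sideways to the rack's -x; it stays where it is left
- gate_knob (a point): top centre of the black round knob on the gate (16 mm across, its top 78 mm above the bench, 26 mm high above the gate's panel); the panel is 46 mm wide, 4 mm thick and reaches from 18 to 53 mm above the bench
- cup_0: orange tapered mixing cup, 65 mm long, 57 mm across the mouth, 33 mm across the base, wall 2 mm; origin at the centre of the base's outside, +y along the axis to the mouth; lying on its side: axis rises 10.5 degrees to the mouth, origin 16 mm above the surface; seated, each sits 20 mm behind the one inside it; lies in the rack, mouth within 2 cm of the end stop
- cup_1: orange tapered mixing cup, 65 mm long, 57 mm across the mouth, 33 mm across the base, wall 2 mm; origin at the centre of the base's outside, +y along the axis to the mouth; lying on its side: axis rises 10.5 degrees to the mouth, origin 16 mm above the surface; seated, each sits 20 mm behind the one inside it; lies loose on the bench
- cup_2: orange tapered mixing cup, 65 mm long, 57 mm across the mouth, 33 mm across the base, wall 2 mm; origin at the centre of the base's outside, +y along the axis to the mouth; lying on its side: axis rises 10.5 degrees to the mouth, origin 16 mm above the surface; seated, each sits 20 mm behind the one inside it; lies loose on the bench
- cup_0_mouth (a point): centre of the mouth of cup_0, in the plane of its rim
- cup_1_mouth (a point): centre of the mouth of cup_1, in the plane of its rim
- cup_2_mouth (a point): centre of the mouth of cup_2, in the plane of its rim
- screw_tin: round red tin, 72 mm across, 41 mm high, origin under its middle; a bystander
- cork_block: brown cork sanding block, 60 x 100 x 32 mm, origin under its middle; a bystander
Things that resemble listed ones, but are neither listed nor needed, are in the scene too. What is shaped like the cup_2 but black or yellow is not meant.

How it is judged (in metres and radians):
On the way, in this order (a step that is already met when the one before it is completed fails the run):
1. one loose cup lies in the loading bay, mouth towards the end stop, let go (((y of cup_1 in the frame of rack between -0.118 and -0.055 m and y of cup_1_mouth in the frame of rack above -0.06 m and x of cup_1 in the frame of rack between -0.012 and 0.012 m and z of cup_1 in the frame of rack below 0.035 m and angle between the y axis of cup_1 and the y axis of rack, either way round below 0.35 rad and contact force between the fingers and cup_1 below 0.05 N and linear speed of cup_1 below 0.03 m/s) or (y of cup_2 in the frame of rack between -0.118 and -0.055 m and y of cup_2_mouth in the frame of rack above -0.06 m and x of cup_2 in the frame of rack between -0.012 and 0.012 m and z of cup_2 in the frame of rack below 0.035 m and angle between the y axis of cup_2 and the y axis of rack, either way round below 0.35 rad and contact force between the fingers and cup_2 below 0.05 N and linear speed of cup_2 below 0.03 m/s)) and value of joint gate above 0.04 m), for 0.2 s.
2. that cup is pushed fully over the first cup (((angle between the y axis of cup_1 and the y axis of cup_0, either way round below 0.12 rad and y of cup_1 in the frame of cup_0 below -0.012 m and distance between cup_1 and cup_0 below 0.026 m) or (angle between the y axis of cup_2 and the y axis of cup_0, either way round below 0.12 rad and y of cup_2 in the frame of cup_0 below -0.012 m and distance between cup_2 and cup_0 below 0.026 m))), for 0.2 s.
3. the other cup lies in the loading bay, let go, the first two still nested (((angle between the y axis of cup_1 and the y axis of cup_0, either way round below 0.12 rad and y of cup_1 in the frame of cup_0 below -0.012 m and distance between cup_1 and cup_0 below 0.026 m and y of cup_2 in the frame of rack between -0.118 and -0.055 m and y of cup_2_mouth in the frame of rack above -0.06 m and x of cup_2 in the frame of rack between -0.012 and 0.012 m and z of cup_2 in the frame of rack below 0.035 m and angle between the y axis of cup_2 and the y axis of rack, either way round below 0.35 rad and contact force between the fingers and cup_2 below 0.05 N and linear speed of cup_2 below 0.03 m/s) or (angle between the y axis of cup_2 and the y axis of cup_0, either way round below 0.12 rad and y of cup_2 in the frame of cup_0 below -0.012 m and distance between cup_2 and cup_0 below 0.026 m and y of cup_1 in the frame of rack between -0.118 and -0.055 m and y of cup_1_mouth in the frame of rack above -0.06 m and x of cup_1 in the frame of rack between -0.012 and 0.012 m and z of cup_1 in the frame of rack below 0.035 m and angle between the y axis of cup_1 and the y axis of rack, either way round below 0.35 rad and contact force between the fingers and cup_1 below 0.05 N and linear speed of cup_1 below 0.03 m/s))), for 0.2 s.
4. all three cups are nested and pushed up to the end stop, gate still open (((angle between the y axis of cup_1 and the y axis of cup_0, either way round below 0.12 rad and y of cup_1 in the frame of cup_0 below -0.012 m and distance between cup_1 and cup_0 below 0.026 m and angle between the y axis of cup_2 and the y axis of cup_1, either way round below 0.12 rad and y of cup_2 in the frame of cup_1 below -0.012 m and distance between cup_2 and cup_1 below 0.026 m) or (angle between the y axis of cup_2 and the y axis of cup_0, either way round below 0.12 rad and y of cup_2 in the frame of cup_0 below -0.012 m and distance between cup_2 and cup_0 below 0.026 m and angle between the y axis of cup_1 and the y axis of cup_2, either way round below 0.12 rad and y of cup_1 in the frame of cup_2 below -0.012 m and distance between cup_1 and cup_2 below 0.026 m)) and y of cup_0_mouth in the frame of rack above 0.112 m and z of cup_0 in the frame of rack below 0.04 m and angle between the y axis of cup_0 and the y axis of rack, either way round below 0.3 rad and value of joint gate above 0.04 m), for 0.2 s.
At the end, for the whole second after the job is handed in: All three cups nested in one stack in the rack (each base 12 to 26 mm behind that of the cup inside it, axes within 0.12 rad), the first mouth within 6 mm of the end stop, gate shut to within 5 mm, cups at rest, tin and cork block within 3 cm of their places (((angle between the y axis of cup_1 and the y axis of cup_0, either way round below 0.12 rad and y of cup_1 in the frame of cup_0 below -0.012 m and distance between cup_1 and cup_0 below 0.026 m and angle between the y axis of cup_2 and the y axis of cup_1, either way round below 0.12 rad and y of cup_2 in the frame of cup_1 below -0.012 m and distance between cup_2 and cup_1 below 0.026 m) or (angle between the y axis of cup_2 and the y axis of cup_0, either way round below 0.12 rad and y of cup_2 in the frame of cup_0 below -0.012 m and distance between cup_2 and cup_0 below 0.026 m and angle between the y axis of cup_1 and the y axis of cup_2, either way round below 0.12 rad and y of cup_1 in the frame of cup_2 below -0.012 m and distance between cup_1 and cup_2 below 0.026 m)) and y of cup_0_mouth in the frame of rack above 0.112 m and z of cup_0 in the frame of rack below 0.04 m and angle between the y axis of cup_0 and the y axis of rack, either way round below 0.3 rad and value of joint gate below 0.005 m and linear speed of each of cup_0, cup_1, cup_2 below 0.02 m/s and distance of each of screw_tin, cork_block from where it was at the start of the episode below 0.03 m); the robot touches nothing.
It fails at once if a bystander (tin or cork block) is knocked more than 3 cm from its place (distance of any of screw_tin, cork_block from where it was at the start of the episode above 0.03 m).
It also fails if it takes over 72 s, if anything falls off the work surface, if the arm or the gripper's body presses on something with over 40 N, if the wrist force passes 120 N, or if a joint passes its speed limit or range.

## Working session

There is one attempt and no reset: what is moved stays moved. The work goes in short steps, Python scripts to look and compute and a tool call to move; the robot and the scene stay as the last step left them, time stands still between calls to the robot, and variables do not carry over. Pictures are saved under pics/ and viewed, and the job is handed in when it is done.

Besides the shell and the picture viewer there is one more tool, called after "Emit:" as a command line: name --argument value ..., lists and objects as JSON in quotes. jog_arm: Moves the arm, as the interface text tells. Its arguments: {"type":"object","properties":{"steps":{"type":"array","items":{"type":"object","properties":{"turn":{"type":"array","items":{"type":"number"}},"dp":{"type":"array","items":{"type":"number"}},"claw":{"type":"number"}}}}},"required":["steps"]}

```bash
mkdir -p pics; cat > h.py <<'E'
import numpy as np, cv2
from workcell import ctrl
def cam(n,save=None):
    d=ctrl.get_image(n)
    if save: cv2.imwrite('pics/'+save,d['img'][:,:,::-1])
    f=240/np.tan(np.radians(d['fovy'])/2)
    d['K']=np.array([[f,0,d['cx']],[0,f,d['cy']],[0,0,1.]])
    d['D']=np.array(d['dist_coeffs'],float)
    d['T']=np.array(d['camera_from_world'])
    return d
def rays(d,px):
    p=cv2.undistortPoints(np.array(px,float).reshape(-1,1,2),d['K'],d['D']).reshape(-1,2)
    R=d['T'][:3,:3];t=d['T'][:3,3]
    return -R.T@t, np.c_[p,np.ones(len(p))]@R
def onplane(d,px,z):
    o,v=rays(d,px); return o+v*((z-o[2])/v[:,2])[:,None]
def cloud(d):
    h,w=d['range_z'].shape
    u,v=np.meshgrid(np.arange(w),np.arange(h))
    o,r=rays(d,np.stack([u,v],-1).reshape(-1,2))
    return (o+r*d['range_z'].reshape(-1,1)).reshape(h,w,3)
E
python3 - <<'E'
from h import *
for n in('scene','top'):
    d=cam(n,n+'0.png'); print(n,d['fovy'],d['dist_coeffs'],np.round(d['T'],3).tolist(),(d['range_z']>0).mean())
o=ctrl.get_obs(); print(o)
E
```

```text
scene 45.34104455850317 [-0.10493525  0.          0.          0.          0.        ] [[0.584, -0.812, -0.022, -502.118], [-0.546, -0.372, -0.75, 322.037], [0.601, 0.45, -0.661, 806.747], [0.0, 0.0, 0.0, 1.0]] 0.9958170572916667
top 47.44892928736711 [-0.12746079  0.          0.          0.          0.        ] [[-0.024, -1.0, -0.007, -157.081], [-0.973, 0.025, -0.229, 628.474], [0.229, 0.001, -0.973, 939.252], [0.0, 0.0, 0.0, 1.0]] 0.9959309895833334
{'t': 0.1, 'qpos': array([ 1.18898892e+00,  4.23763981e-01,  1.63061602e+00,  3.66780706e-06,
        1.08863471e+00, -1.90230025e-02]), 'qvel': array([ 0.00111222, -0.00161726, -0.00146207,  0.00016609, -0.00131491,
       -0.00040096]), 'joint_torque': array([ 1.03785904e-03, -5.45617926e+01, -2.74325538e+01,  6.46189204e-02,
        1.87482673e-02,  1.22146952e-05]), 'ee_pos': array([221.59437967, 583.84312541, 221.97875937]), 'orientation': array([-1.36007015, -0.93706633,  0.93902749]), 'ft_force': array([-0.49725895,  0.65963372, -0.12037296]), 'moment': array([-0.01338052, -0.03534204,  0.01307408]), 'width': 87.69575979212544}
```

View pics/scene0.png

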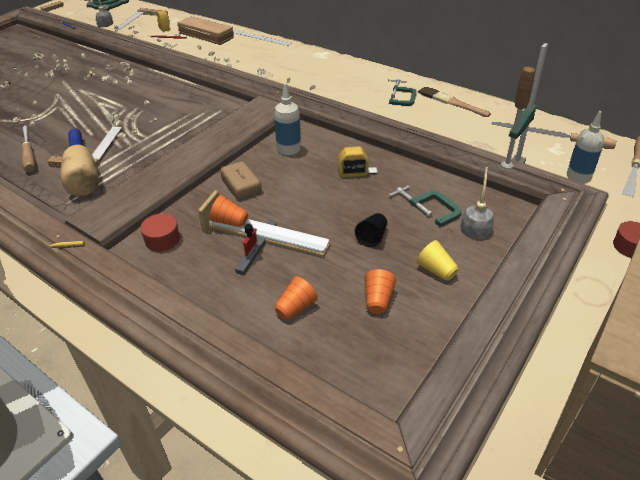

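View pics/top0.png

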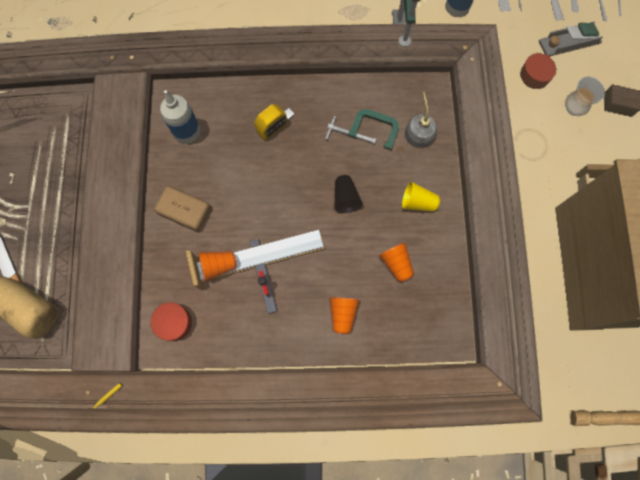

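The top view shows the rack at about (195–320, 270–240), with its end stop at the left and its open bay at the right. The gate sticks out downwards at (263, 280). There are two loose orange cups, at (343, 315) and (397, 262). The look-alikes are a black cup at (346, 194) and a yellow one at (421, 198), and neither is meant. I'll measure now.

```bash
python3 - <<'E'
from h import *
t=cam('top'); s=cam('scene')
im=t['img']; c=im[170:350,170:460]; cv2.imwrite('pics/crop_top.png',cv2.resize(c,None,fx=2.7,fy=2.7,interpolation=cv2.INTER_CUBIC)[:,:,::-1])
c=s['img'][170:340,180:480]; cv2.imwrite('pics/crop_sc.png',cv2.resize(c,None,fx=2.6,fy=2.6,interpolation=cv2.INTER_CUBIC)[:,:,::-1])
for n,d in(('top',t),('scene',s)):
    P=cloud(d); hsv=cv2.cvtColor(d['img'],cv2.COLOR_RGB2HSV)
    m=cv2.inRange(hsv,(4,150,80),(16,255,255))
    m=cv2.morphologyEx(m,cv2.MORPH_CLOSE,np.ones((5,5)))
    k,l,st,ce=cv2.connectedComponentsWithStats(m)
    for i in range(1,k):
        if st[i,4]>150:
            q=P[(l==i)]; q=q[q[:,2]>3]
            print(n,st[i],ce[i].round(1),'z',np.percentile(q[:,2],[1,50,99]).round(1),'xy min/max',q[:,:2].min(0).round(),q[:,:2].max(0).round())
            xy=q[:,:2]; r=cv2.minAreaRect(xy.astype(np.float32)); print('   rect',np.round(r[0]),np.round(r[1]),round(r[2],1))
E
```

```text
top [525  54  30  27 608] [540.   67.3] z [17.5 22.2 26.5] xy min/max [ 984. -710.] [1053. -642.]
   rect [1018. -677.] [64. 67.] 59.2
top [380 243  34  39 803] [398.2 261.9] z [ 7.  40.1 56.2] xy min/max [ 392. -361.] [ 631. -174.]
   rect [ 517. -254.] [ 72. 287.] 43.2
top [199 252  37  29 783] [216.  263.2] z [34.5 54.4 70.7] xy min/max [ 392. -174.] [617.  52.]
   rect [498. -55.] [309.  71.] 35.5
top [330 298  29  36 826] [343.1 313.7] z [ 4.2 40.8 55.9] xy min/max [ 392. -252.] [ 528. -174.]
   rect [ 458. -214.] [ 54. 145.] 78.9
top [ 151  303   38   37 1121] [169.6 321.1] z [35.4 41.  45.5] xy min/max [ 392. -174.] [522. 138.]
   rect [432. -13.] [325.  69.] 64.2
scene [209 195  39  32 789] [227.2 212.1] z [22.3 48.8 69.3] xy min/max [ -16. -651.] [615.  49.]
   rect [ 312. -321.] [926.  75.] 49.8
scene [142 215  35  23 560] [159.  226.9] z [37.2 40.9 44.4] xy min/max [ -16. -651.] [518. 130.]
   rect [ 232. -252.] [936.  67.] 54.1
scene [618 222  22  22 345] [630.  231.2] z [ 18.9  22.2 146.5] xy min/max [ -16. -689.] [1048. -647.]
   rect [ 516. -670.] [1063.   41.] 0.2
scene [ 365  269   31   45 1075] [378.7 289.6] z [ 7.5 37.9 54.6] xy min/max [ -16. -651.] [ 629. -302.]
   rect [ 308. -499.] [713.  53.] 29.4
scene [ 275  276   42   44 1084] [295.1 298.2] z [10.1 37.2 54.8] xy min/max [ -16. -651.] [ 524. -203.]
   rect [ 245. -415.] [700.  70.] 36.4
```

```bash
python3 - <<'E'
from h import *
t=cam('top')
P=cloud(t)
# bench z
print(np.median(P[300:340,400:450,2]), np.median(P[150:180,220:300,2]))
hsv=cv2.cvtColor(t['img'],cv2.COLOR_RGB2HSV)
w=cv2.inRange(hsv,(0,0,150),(180,60,255)); 
k,l,st,ce=cv2.connectedComponentsWithStats(w)
for i in range(1,k):
    if st[i,4]>150 and 150<ce[i][0]<460 and 90<ce[i][1]<350:
        q=P[l==i]; r=cv2.minAreaRect(np.argwhere(l==i)[:,::-1].astype(np.float32)); print(st[i],np.percentile(q[:,2],[2,50,98]).round(1)); print(onplane(t,cv2.boxPoints(r),15).round(1), cv2.boxPoints(r).round(1).tolist())
E
```

```text
-0.523073100325746 -0.3558904653737045
[160  95  27  24 401] [  0.  120.6 143.6]
[[970.9 150.   15. ]
 [968.1  93.1  15. ]
 [913.8  90.7  15. ]
 [916.4 146.7  15. ]] [[160.0, 95.0], [186.0, 95.0], [186.0, 118.0], [160.0, 118.0]]
[ 234  230   89   40 1625] [ 0.4 14.4 19.2]
[[ 623.2  -11.9   15. ]
 [ 665.7 -182.5   15. ]
 [ 628.3 -191.1   15. ]
 [ 586.4  -21.8   15. ]] [[232.3000030517578, 251.60000610351562], [318.79998779296875, 228.5], [323.70001220703125, 246.8000030517578], [237.3000030517578, 270.0]]
```

View pics/crop_top.png

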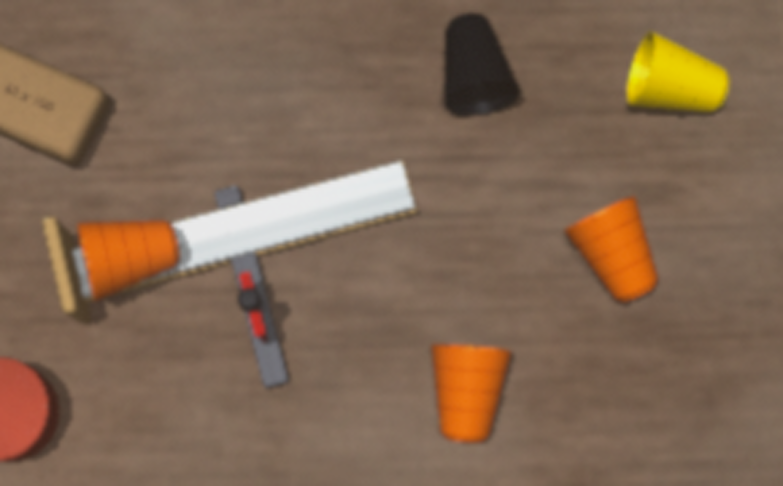

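View pics/crop_sc.png

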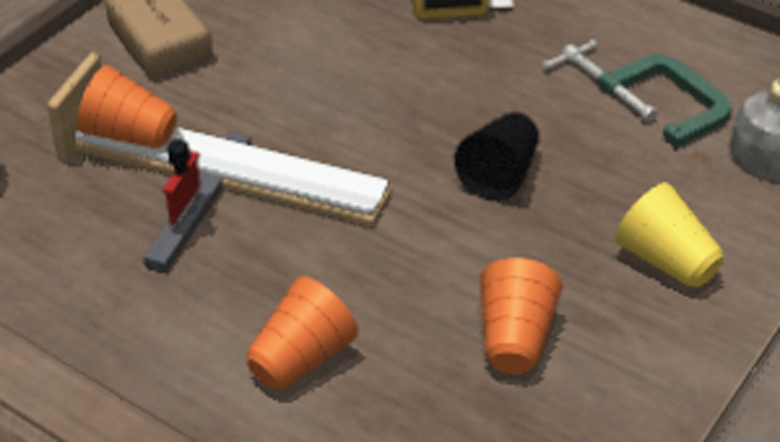

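Close-ups confirm the two ribbed orange cups lie on their sides with their mouths away from the robot. The gate is pulled out on the robot's side, and cup_0's mouth faces the stop. Next I'll get exact poses from sliced circle fits in both views.

```bash
cat >> h.py <<'E'
def cups(d,boxes):
    P=cloud(d); hsv=cv2.cvtColor(d['img'],cv2.COLOR_RGB2HSV)
    m=cv2.inRange(hsv,(4,150,60),(17,255,255))
    k,l,st,ce=cv2.connectedComponentsWithStats(m)
    out=[]
    for i in range(1,k):
        if st[i,4]<100: continue
        ok=(l==i)&(d['range_z']>0)
        ok=cv2.erode(ok.astype(np.uint8),np.ones((3,3)))>0
        q=P[ok]
        med=np.median(q,0)
        q=q[(np.linalg.norm(q-med,axis=1)<60)&(q[:,2]>3)]
        if np.percentile(q[:,2],97)<48 or not(300<med[0]<800 and -450<med[1]<200): continue
        out.append((ce[i],q))
    return out
def fitcup(q,z0=0):
    # direction: ridge slicing, iterated
    c=q[:,:2].mean(0); u,sg,vt=np.linalg.svd(q[:,:2]-c); a=vt[0]
    # orient to increasing z
    def ori(a):
        s=(q[:,:2]-c)@a; return a if np.corrcoef(s,q[:,2])[0,1]>0 else -a
    a=ori(a)
    for it in range(6):
        n=np.array([-a[1],a[0]]); s=(q[:,:2]-c)@a; v=(q[:,:2]-c)@n
        rows=[]
        for s0 in np.arange(s.min()+8,s.max()-14,4):
            w=abs(s-s0)<4
            if w.sum()<12: continue
            A=np.c_[2*v[w],2*q[w,2],np.ones(w.sum())]; b=v[w]**2+q[w,2]**2
            x=np.linalg.lstsq(A,b,rcond=None)[0]; r=np.sqrt(x[2]+x[0]**2+x[1]**2)
            rows.append((s0,x[0],x[1],r))
        rows=np.array(rows); p=np.polyfit(rows[:,0],rows[:,1],1)
        a=a+n*p[0]; a/=np.linalg.norm(a); c=c+n*p[1]
    s=(q[:,:2]-c)@a
    return c,a,s,rows
E
python3 - <<'E'
from h import *
for n in('top','scene'):
    d=cam(n)
    for ce,q in cups(d,None):
        c,a,s,rows=fitcup(q)
        print(n,ce.round(),'c',c.round(1),'yaw',np.degrees(np.arctan2(a[1],a[0])).round(1),'ends',(c+a*np.percentile(s,1)).round(1),(c+a*np.percentile(s,99)).round(1),len(q))
        print(rows.round(1)[::2].tolist(), 'zmax',np.percentile(q[:,2],99.5).round(1))
E
```

```text
top [398. 262.] c [ 589.4 -333.8] yaw 25.7 ends [ 561.2 -347.3] [ 613.8 -322. ] 619
[[-24.2, 0.0, 24.4, 12.9], [-16.2, 0.3, 25.9, 14.5], [-8.2, -0.1, 28.4, 15.6], [-0.2, -0.3, 29.1, 17.7], [7.8, 0.3, 29.7, 19.7]] zmax 56.2
top [216. 263.] c [595.7  13.4] yaw 102.3 ends [602.4 -17.4] [590.4  37.3] 653
[[-24.6, -0.1, 40.1, 11.6], [-16.6, 0.3, 40.7, 14.1], [-8.6, -0.1, 41.0, 16.6], [-0.6, -0.2, 41.8, 18.6], [7.4, -0.2, 42.9, 20.4]] zmax 70.0
top [343. 314.] c [ 493.4 -223.8] yaw -5.7 ends [ 461.9 -220.7] [ 519.8 -226.5] 648
[[-24.7, 0.5, 26.5, 12.4], [-16.7, -0.8, 24.4, 16.2], [-8.7, -0.0, 26.8, 16.7], [-0.7, 0.4, 27.7, 18.7], [7.3, 0.0, 28.7, 20.6], [15.3, -0.2, 31.6, 21.6]] zmax 56.6
scene [227. 212.] c [593.8   9.9] yaw 102.9 ends [601.5 -23.7] [587.9  35.3] 629
[[-27.8, 0.3, 37.0, 11.1], [-19.8, -0.3, 37.4, 13.9], [-11.8, 0.9, 40.2, 14.6], [-3.8, -0.1, 41.0, 17.0], [4.2, 0.2, 42.5, 18.4], [12.2, -0.0, 43.5, 20.2]] zmax 67.6
scene [379. 290.] c [ 586.  -339.8] yaw 25.3 ends [ 559.5 -352.3] [ 613. -327.] 847
[[-23.3, -0.1, 23.0, 12.0], [-15.3, -0.1, 22.7, 15.5], [-7.3, 0.0, 23.9, 17.2], [0.7, -0.0, 25.1, 18.9], [8.7, 0.1, 27.8, 19.6], [16.7, 0.0, 28.4, 21.7]] zmax 53.7
scene [295. 298.] c [ 491.8 -227.6] yaw -2.8 ends [ 459.7 -226. ] [ 518.1 -228.9] 883
[[-25.6, -0.1, 23.8, 12.3], [-17.6, -0.1, 24.0, 14.5], [-9.6, 0.2, 24.8, 16.8], [-1.6, 0.0, 26.1, 18.7], [6.4, 0.1, 27.1, 20.6]] zmax 54.6
```

```bash
python3 - <<'E'
from h import *
for n,box in(('top',(225,215,335,290)),('scene',(215,205,345,270))):
    d=cam(n); P=cloud(d)
    hsv=cv2.cvtColor(d['img'],cv2.COLOR_RGB2HSV)
    w=cv2.inRange(hsv,(0,0,150),(180,50,255)); mm=np.zeros_like(w); mm[box[1]:box[3],box[0]:box[2]]=1; w*=mm
    k,l,st,ce=cv2.connectedComponentsWithStats(w); i=1+np.argmax(st[1:,4]); print(n,st[i])
    c,_=cv2.findContours((l==i).astype(np.uint8),cv2.RETR_EXTERNAL,cv2.CHAIN_APPROX_NONE); c=max(c,key=len)[:,0].astype(float)
    X=onplane(d,c,17)[:,:2]
    # rack frame rough
    a=np.array([-.242,.970]); b=np.array([.970,.242])
    for it in range(4):
        s=X@a; v=X@b; lo,hi=s.min(),s.max()
        mid=(s>lo+15)&(s<hi-70); vm=np.median(v[mid])
        u1=mid&(v>vm+8); u2=mid&(v<vm-8)
        def rob(s,v):
            for _ in range(4):
                p=np.polyfit(s,v,1); e=v-np.polyval(p,s); k=abs(e)<max(1.0,1.5*np.std(e)); s,v=s[k],v[k]
            return p
        p1=rob(s[u1],v[u1]);p2=rob(s[u2],v[u2]); p=(p1+p2)/2
        a=a+p[0]*b; a/=np.linalg.norm(a); b=np.array([a[1],-a[0]])
    s=X@a; v=X@b; vc=p[1]+p[0]*lo
    v0=(np.percentile(v[(s>lo+15)&(s<hi-70)],95)+np.percentile(v[(s>lo+15)&(s<hi-70)],5))/2
    e=s[abs(v-v0)<12]; e=np.percentile(e[e<lo+12],30)
    op=a*e+b*v0
    print(' yaw',np.degrees(np.arctan2(a[1],a[0])).round(2),p1,p2,'open end',op.round(1),'gate',(op+131*a).round(1),'stop',(op+249*a).round(1))
    M=(l==i)&(d['range_z']>0); q=P[M]; print(' bed z',np.percentile(q[:,2],[3,25,50,75,97]).round(1))
    # red gate + black knob
    r=cv2.inRange(hsv,(0,150,60),(4,255,255))|cv2.inRange(hsv,(174,150,60),(180,255,255))
    k,l,st,ce=cv2.connectedComponentsWithStats(r)
    for j in range(1,k):
        if st[j,4]>8 and 200<ce[j][0]<300 and 220<ce[j][1]<310:
            q=P[(l==j)&(d['range_z']>0)]; print(' red',st[j],ce[j].round(1),np.median(q,0).round(1),q[:,2].max().round(1))
    bl=cv2.inRange(hsv,(0,0,0),(180,255,45)); k,l,st,ce=cv2.connectedComponentsWithStats(bl)
    for j in range(1,k):
        if st[j,4]>15 and 235<ce[j][0]<275 and 220<ce[j][1]<300:
            q=P[(l==j)&(d['range_z']>0)]; q=q[q[:,2]>66]; print(' blk',st[j],ce[j].round(1),q.mean(0).round(1) if len(q) else None,q[:,2].max() if len(q) else None)
    # end stop: points z 50-62 tan
    m=(P[...,2]>52)&(P[...,2]<62)&(d['range_z']>0)
    tan=cv2.inRange(hsv,(8,40,90),(25,170,255))>0
    q=P[m&tan]; q=q[(q[:,0]>500)&(q[:,0]<680)&(q[:,1]>20)&(q[:,1]<90)]
    if len(q): print(' stop top pts',len(q),q.mean(0).round(1),((q[:,:2]-op)@a).min().round(1),((q[:,:2]-op)@a).max().round(1),((q[:,:2]-op)@b).min().round(1),((q[:,:2]-op)@b).max().round(1))
E
```

```text
top [ 234  230   89   40 1617]Traceback (most recent call last):
  File "<stdin>", line 19, in <module>
  File "<stdin>", line 17, in rob
    raise TypeError("expected non-empty vector for x")
TypeError: expected non-empty vector for x
```

```bash
cat > m.py <<'E'
from h import *
for n,box in(('top',(225,215,335,290)),('scene',(215,205,345,270))):
    d=cam(n); P=cloud(d)
    hsv=cv2.cvtColor(d['img'],cv2.COLOR_RGB2HSV)
    w=cv2.inRange(hsv,(0,0,150),(180,50,255)); mm=np.zeros_like(w); mm[box[1]:box[3],box[0]:box[2]]=1; w*=mm
    k,l,st,ce=cv2.connectedComponentsWithStats(w); i=1+np.argmax(st[1:,4]); print(n,st[i])
    c,_=cv2.findContours((l==i).astype(np.uint8),cv2.RETR_EXTERNAL,cv2.CHAIN_APPROX_NONE); c=max(c,key=len)[:,0].astype(float)
    X=onplane(d,c,17)[:,:2]
    a=np.array([-.242,.970]); b=np.array([.970,.242])
    s=X@a; v=X@b; lo,hi=s.min(),s.max()
    mid=(s>lo+15)&(s<lo+110); vm=(v[mid].min()+v[mid].max())/2
    P2=[]
    for sel in(mid&(v>vm),mid&(v<vm)):
        ln=cv2.fitLine(X[sel].astype(np.float32),cv2.DIST_HUBER,0,0.5,0.01).ravel()
        P2.append(ln)
        dr=ln[:2]*np.sign(ln[1]); print('  edge yaw',np.degrees(np.arctan2(dr[1],dr[0])).round(2),'v',(ln[2:]@b).round(1))
    dr=sum(l2[:2]*np.sign(l2[1]) for l2 in P2); a=dr/np.linalg.norm(dr); b=np.array([a[1],-a[0]])
    v0=np.mean([l2[2:]@b for l2 in P2]); s=X@a; v=X@b
    e=s[(abs(v-v0)<12)&(s<s.min()+12)]; e=np.median(e)
    op=a*e+b*v0
    print(' yaw',np.degrees(np.arctan2(a[1],a[0])).round(2),'width',[(l2[2:]@b-v0).round(1) for l2 in P2],'open end',op.round(1),'gate',(op+131*a).round(1),'stop',(op+249*a).round(1))
    M=(l==i)&(d['range_z']>0); q=P[M]; print(' bed z',np.percentile(q[:,2],[3,25,50,75,97]).round(1))
    r=cv2.inRange(hsv,(0,150,60),(4,255,255))|cv2.inRange(hsv,(174,150,60),(180,255,255))
    k,l,st,ce=cv2.connectedComponentsWithStats(r)
    for j in range(1,k):
        if st[j,4]>8 and 200<ce[j][0]<300 and 220<ce[j][1]<310:
            q=P[(l==j)&(d['range_z']>0)]; print(' red',st[j],ce[j].round(1),np.median(q,0).round(1),q[:,2].max().round(1))
    bl=cv2.inRange(hsv,(0,0,0),(180,255,45)); k,l,st,ce=cv2.connectedComponentsWithStats(bl)
    for j in range(1,k):
        if st[j,4]>15 and 235<ce[j][0]<275 and 220<ce[j][1]<300:
            q=P[(l==j)&(d['range_z']>0)]; q=q[q[:,2]>66]; print(' blk',st[j],ce[j].round(1),q.mean(0).round(1) if len(q) else None,q[:,2].max() if len(q) else None)
    m=(P[...,2]>48)&(P[...,2]<62)&(d['range_z']>0)
    tan=cv2.inRange(hsv,(8,40,90),(25,170,255))>0
    q=P[m&tan]; q=q[(q[:,0]>500)&(q[:,0]<680)&(q[:,1]>20)&(q[:,1]<90)]
    if len(q): print(' stop top pts',len(q),q.mean(0).round(1),((q[:,:2]-op)@a).min().round(1),((q[:,:2]-op)@a).max().round(1),((q[:,:2]-op)@b).min().round(1),((q[:,:2]-op)@b).max().round(1))
E
python3 m.py
```

```text
top [ 234  230   89   40 1616]
  edge yaw 104.03 v 600.1
  edge yaw 104.39 v 564.4
 yaw 104.21 width [np.float32(17.8), np.float32(-17.8)] open end [ 646.8 -185.6] gate [614.6 -58.6] stop [585.7  55.7]
 bed z [ 3.  12.7 14.5 16.1 18.9]
 red [259 271   5   6  21] [261.  273.7] [571.2 -71.8  53.2] 59.2
 red [263 285   5  10  36] [265.  289.3] [541.1 -79.4  53.1] 70.7
 stop top pts 182 [584.5  57.2  56.5] 214.2 256.3 -34.9 33.4
scene [ 249  219   80   32 1028]
  edge yaw 104.36 v 598.5
  edge yaw 104.62 v 563.5
 yaw 104.49 width [np.float32(17.4), np.float32(-17.4)] open end [ 646.6 -189.2] gate [613.8 -62.4] stop [584.3  51.9]
 bed z [11.  13.4 14.8 16.  18.2]
 red [243 229  13  27 174] [249.4 242.2] [548.9 -81.4  40.3] 66.0
 blk [245 224   8  13  77] [248.3 229.9] [552.3 -80.5  73.5] 79.96497754993311
 blk [236 242  29  33  78] [250.9 260.3] None None
 stop top pts 146 [583.9  53.2  56.6] 213.5 258.7 -34.4 37.1
```

```bash
cat > st.py <<'E'
from h import *
from scipy.spatial.transform import Rotation as R
o=ctrl.get_obs(); m=R.from_rotvec(o['orientation']).as_matrix()
print('t',round(o['t'],2),'p',o['ee_pos'].round(1),'q',o['qpos'].round(2),'F',o['ft_force'].round(1),'w',round(o['width'],1))
print('jaw yaw',np.degrees(np.arctan2(m[1,0],m[0,0])).round(2),'down',m[:,1].round(3))
E
python3 st.py
```

```text
t 0.5 p [221.8 584.3 222.6] q [ 1.19  0.42  1.63  0.    1.09 -0.02] F [ 0.4 -0.7  0.4] w 87.5
jaw yaw 69.21 down [-0. -0. -1.]
```

Emit:
jog_arm --steps '[{"dp":[0.35,-0.5,0],"turn":[0,0,-0.035],"claw":1},{"dp":[0.7,-1,0],"turn":[0,0,-0.07],"claw":1},{"dp":[0.7,-1,0],"turn":[0,0,-0.1],"claw":1},{"dp":[0.7,-1,0],"turn":[0,0,-0.1],"claw":1}]'

```text
t: 0.83
ee_pos: [279.2, 501.7, 222.7]
orientation: [-1.459, -0.692, 0.693]
ft_force: [-0.4, 0.2, -0.3]
width: 87.6
```

Emit:
jog_arm --steps '[{"dp":[0.35,-0.5,0],"turn":[0,0,-0.035],"claw":1},{"dp":[0.7,-1,0],"turn":[0,0,-0.07],"claw":1},{"dp":[0.7,-1,0],"turn":[0,0,-0.1],"claw":1}]'

```text
t: 1.08
ee_pos: [336.3, 419.7, 222.7]
orientation: [-1.526, -0.446, 0.447]
ft_force: [0.7, -0.7, -0.7]
width: 88.0
```

Emit:
jog_arm --steps '[{"dp":[0.35,-0.5,0],"turn":[0,0,-0.035],"claw":1},{"dp":[0.7,-1,0],"turn":[0,0,-0.07],"claw":1},{"dp":[0.7,-1,0],"turn":[0,0,-0.1],"claw":1}]'

```text
t: 1.33
ee_pos: [393.9, 337.6, 222.9]
orientation: [-1.564, -0.197, 0.198]
ft_force: [-0.1, 0.7, -0.8]
width: 88.0
```

Emit:
jog_arm --steps '[{"dp":[0.2,-0.5,0],"turn":[0,0,-0.035],"claw":1},{"dp":[0.4,-1,0],"turn":[0,0,-0.07],"claw":1},{"dp":[0.4,-1,0],"turn":[0,0,-0.1],"claw":1}]'

```text
t: 1.58
ee_pos: [427.4, 254.1, 223.0]
orientation: [-1.573, 0.054, -0.054]
ft_force: [-0.7, 0.7, 0.4]
width: 87.9
```

Emit:
jog_arm --steps '[{"dp":[0.2,-0.5,0],"turn":[0,0,-0.035],"claw":1},{"dp":[0.4,-1,0],"turn":[0,0,-0.07],"claw":1},{"dp":[0.4,-1,0],"turn":[0,0,-0.1],"claw":1}]'

```text
t: 1.83
ee_pos: [461.3, 171.0, 223.4]
orientation: [-1.553, 0.303, -0.305]
ft_force: [0.4, 0.0, -0.6]
width: 87.6
```

Emit:
jog_arm --steps '[{"dp":[0,-0.5,0],"turn":[0,0,-0.035],"claw":1},{"dp":[0,-1,0],"turn":[0,0,-0.07],"claw":1},{"dp":[0,-1,0],"turn":[0,0,-0.1],"claw":1}]'

```text
t: 2.08
ee_pos: [461.5, 86.6, 223.4]
orientation: [-1.504, 0.554, -0.555]
ft_force: [-0.8, 0.7, 0.6]
width: 87.9
```

Emit:
jog_arm --steps '[{"dp":[0,-0.5,0],"turn":[0,0,-0.035],"claw":1},{"dp":[0,-1,0],"turn":[0,0,-0.07],"claw":1},{"dp":[0,-1,0],"turn":[0,0,-0.1],"claw":1}]'

```text
t: 2.33
ee_pos: [462.1, 2.4, 223.8]
orientation: [-1.424, 0.801, -0.803]
ft_force: [0.1, 0.1, 0.4]
width: 87.8
```

Emit:
jog_arm --steps '[{"dp":[0,-0.5,0],"turn":[0,0,-0.035],"claw":1},{"dp":[0,-1,0],"turn":[0,0,-0.07],"claw":1},{"dp":[0,-1,0],"turn":[0,0,-0.1],"claw":1}]'

```text
t: 2.58
ee_pos: [463.2, -82.1, 224.3]
orientation: [-1.312, 1.043, -1.048]
ft_force: [0.0, 1.1, 0.8]
width: 87.9
```

Emit:
jog_arm --steps '[{"dp":[0.2,-0.5,-0.5],"turn":[0,0,-0.035],"claw":1},{"dp":[0.4,-1,-1],"turn":[0,0,-0.07],"claw":1},{"dp":[0.4,-1,-1],"turn":[0,0,-0.1],"claw":1},{"dp":[0.4,-1,-1],"turn":[0,0,-0.1],"claw":1}]'

```text
t: 2.92
ee_pos: [495.5, -164.5, 140.2]
orientation: [-1.17, 1.283, -1.282]
ft_force: [-0.1, -0.7, -0.5]
width: 87.7
```

```bash
python3 - <<'E'
from h import *
cam('top','top1.png'); cam('scene','scene1.png')
E
python3 st.py
```

```text
t 3.02 p [ 495.2 -162.1  143.2] q [-0.34  0.39  1.91 -0.01  0.84  1.33] F [-0.7  0.3  0. ] w 88.0
jaw yaw -95.26 down [-0.005 -0.005 -1.   ]
```

View pics/top1.png

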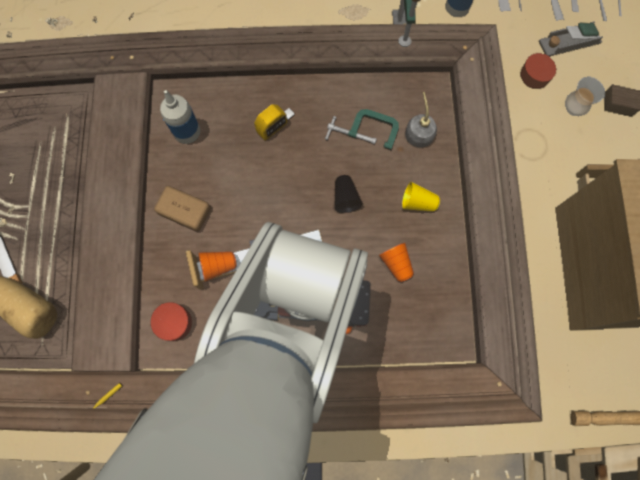

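View pics/scene1.png

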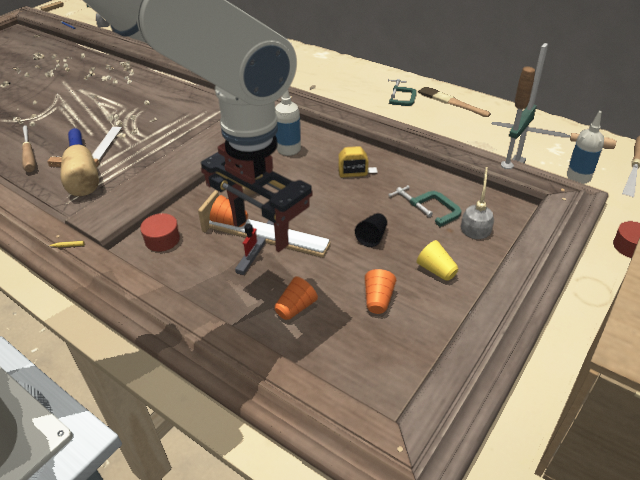

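```bash
cat >> h.py <<'E'
def proj(d,X):
    r,_=cv2.Rodrigues(d['T'][:3,:3]); return cv2.projectPoints(np.array(X,float).reshape(-1,3),r,d['T'][:3,3],d['K'],d['D'])[0].reshape(-1,2)
E
python3 - <<'E'
from h import *
d=cam('scene'); o=ctrl.get_obs(); p=o['ee_pos']; a=np.radians(-95.26); j=np.array([np.cos(a),np.sin(a),0]); k=np.array([-j[1],j[0],0])
X=[p+j*s1+k*s2 for s1 in(44,57.5,-44,-57.5) for s2 in(-10,10)]
q=proj(d,X); print(q.round(1).tolist())
im=d['img'][180:270,200:320].copy(); S=6; im=cv2.resize(im,None,fx=S,fy=S,interpolation=cv2.INTER_CUBIC)
for u in q: cv2.circle(im,tuple(((u-[200,180]+.5)*S).astype(int).tolist()),4,(0,255,0),1)
cv2.imwrite('pics/f1.png',im[:,:,::-1])
E
```

```text
[[274.3, 247.9], [283.0, 241.3], [280.6, 251.7], [289.2, 245.0], [236.1, 224.8], [244.8, 218.8], [230.6, 221.5], [239.2, 215.5]]
```

View pics/f1.png

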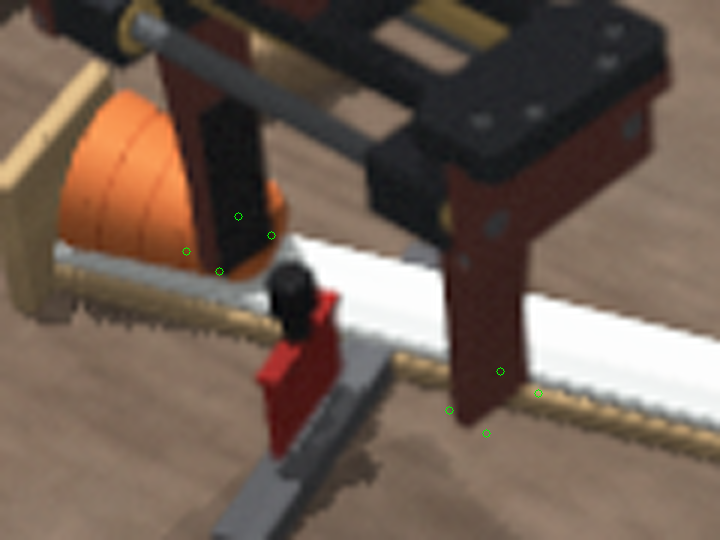

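Emit:
jog_arm --steps '[{"dp":[-0.02,-0.5,-0.2],"turn":[0,0,0.007],"claw":1},{"dp":[-0.04,-0.8,-0.6],"turn":[0,0,0.007],"claw":1},{"dp":[-0.04,-0.81,-0.8],"turn":[0,0,0.007],"claw":1},{"dp":[-0.04,-0.81,-0.8],"turn":[0,0,0.007],"claw":1},{"dp":[-0.04,-0.81,-0.8],"turn":[0,0,0.007],"claw":1}]'

```text
t: 3.48
ee_pos: [492.4, -225.4, 80.9]
orientation: [-1.184, 1.259, -1.261]
ft_force: [1.2, 0.2, 0.6]
width: 88.0
```

```bash
python3 st.py; python3 - <<'E'
from h import *
d=cam('scene'); im=d['img'][200:340,200:380]; cv2.imwrite('pics/s2.png',cv2.resize(im,None,fx=4,fy=4,interpolation=cv2.INTER_CUBIC)[:,:,::-1])
E
```

```text
t 3.48 p [ 492.4 -225.4   80.9] q [-0.45  0.51  1.9  -0.01  0.73  1.2 ] F [1.2 0.2 0.6] w 88.0
jaw yaw -93.84 down [-0.004 -0.005 -1.   ]
```

View pics/s2.png

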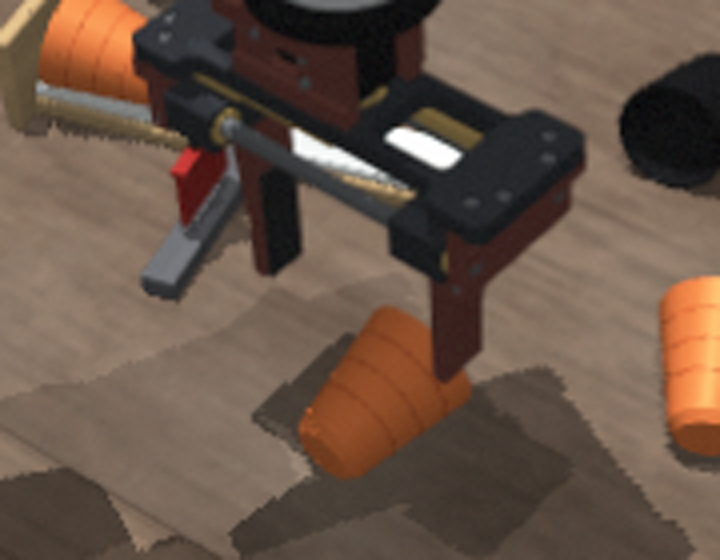

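The fingers straddle the cup: the right finger tip is at crop (447, 378) and the cup body at (380, 400). I'll go down and grip.

Emit:
jog_arm --steps '[{"dp":[0,-0.01,-0.3],"turn":[0,0,0],"claw":1},{"dp":[0,-0.01,-0.6],"turn":[0,0,0],"claw":1},{"dp":[0,-0.01,-0.8],"turn":[0,0,0],"claw":1},{"dp":[0,-0.01,-0.93],"turn":[0,0,0],"claw":1},{"dp":[0,-0.01,-0.93],"turn":[0,0,0],"claw":1},{"dp":[0,-0.01,-0.93],"turn":[0,0,0],"claw":0.8},{"dp":[0,-0.01,-0.93],"turn":[0,0,0],"claw":0.6},{"dp":[0,-0.01,-0.93],"turn":[0,0,0],"claw":0.5},{"dp":[0,-0.01,-0.93],"turn":[0,0,0],"claw":0.4},{"dp":[0,-0.01,-0.93],"turn":[0,0,0],"claw":0.3},{"dp":[0,-0.01,-0.93],"turn":[0,0,0],"claw":0.2},{"dp":[0,-0.01,-0.93],"turn":[0,0,0],"claw":0.2}]'

```text
t: 4.53
ee_pos: [493.2, -226.4, 7.5]
orientation: [-1.183, 1.257, -1.262]
ft_force: [0.1, -0.1, 0.8]
width: 47.0
```

```bash
python3 st.py
```

```text
t 4.53 p [ 493.2 -226.4    7.5] q [-0.45  0.64  1.91 -0.01  0.59  1.2 ] F [ 0.1 -0.1  0.8] w 47.0
jaw yaw -93.83 down [-0.002 -0.006 -1.   ]
```

Emit:
jog_arm --steps '[{"dp":[0,0,0],"turn":[0,0,0],"claw":0.2},{"dp":[0,0,0.2],"turn":[0,0,0],"claw":0.2},{"dp":[0,0,0.5],"turn":[0,0,0],"claw":0.2},{"dp":[0,0,0.8],"turn":[0,0,0],"claw":0.2},{"dp":[0,0,0.8],"turn":[0,0,0],"claw":0.2},{"dp":[0,0,0.8],"turn":[0,0,0],"claw":0.2}]'

```text
t: 5.03
ee_pos: [494.0, -226.9, 72.6]
orientation: [-1.182, 1.254, -1.264]
ft_force: [-0.0, 0.1, -0.3]
width: 46.5
```

```bash
python3 st.py; python3 - <<'E'
from h import *
d=cam('scene'); im=d['img'][200:340,200:380]; cv2.imwrite('pics/s3.png',cv2.resize(im,None,fx=4,fy=4,interpolation=cv2.INTER_CUBIC)[:,:,::-1])
E
```

```text
t 5.03 p [ 494.  -226.9   72.6] q [-0.45  0.53  1.9  -0.01  0.71  1.2 ] F [-0.   0.1 -0.3] w 46.5
jaw yaw -93.83 down [ 0.    -0.007 -1.   ]
```

View pics/s3.png

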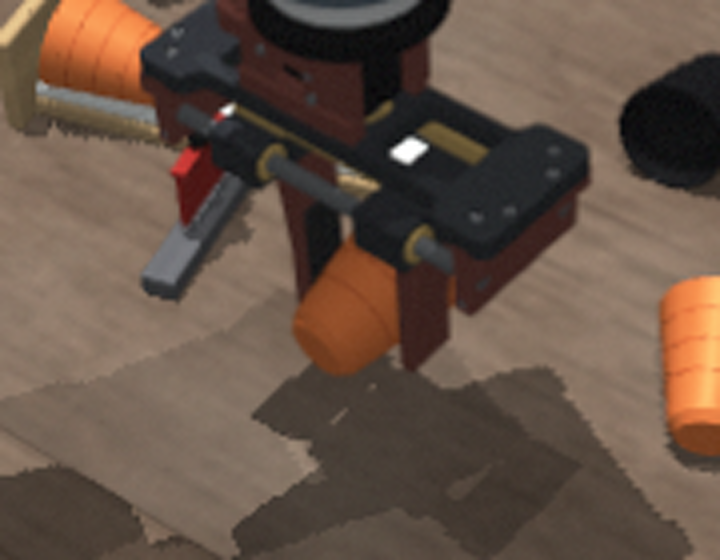

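Emit:
jog_arm --steps '[{"dp":[0.15,0.1,0],"turn":[0,0,0.035],"claw":0.2},{"dp":[0.3,0.2,0],"turn":[0,0,0.07],"claw":0.2},{"dp":[0.45,0.3,0],"turn":[0,0,0.105],"claw":0.2},{"dp":[0.6,0.4,0],"turn":[0,0,0.14],"claw":0.2},{"dp":[0.75,0.5,0],"turn":[0,0,0.175],"claw":0.2},{"dp":[0.85,0.63,0],"turn":[0,0,0.21],"claw":0.2},{"dp":[0.85,0.63,0],"turn":[0,0,0.245],"claw":0.2},{"dp":[0.85,0.63,0],"turn":[0,0,0.28],"claw":0.2},{"dp":[0.85,0.63,0],"turn":[0,0,0.3],"claw":0.2},{"dp":[0.85,0.63,0],"turn":[0,0,0.3],"claw":0.2}]'

```text
t: 5.92
ee_pos: [560.0, -175.5, 69.7]
orientation: [-1.505, 0.54, -0.544]
ft_force: [0.8, 0.2, -0.7]
width: 46.4
```

```bash
python3 st.py
```

```text
t 5.92 p [ 560.  -175.5   69.7] q [-0.32  0.58  1.8  -0.01  0.76  0.37] F [ 0.8  0.2 -0.7] w 46.4
jaw yaw -39.69 down [ 0.001 -0.004 -1.   ]
```

Emit:
jog_arm --steps '[{"dp":[0.15,0.1,0],"turn":[0,0,0.035],"claw":0.2},{"dp":[0.3,0.2,0],"turn":[0,0,0.07],"claw":0.2},{"dp":[0.45,0.3,0],"turn":[0,0,0.105],"claw":0.2},{"dp":[0.6,0.4,0],"turn":[0,0,0.14],"claw":0.2},{"dp":[0.75,0.5,0],"turn":[0,0,0.175],"claw":0.2},{"dp":[0.88,0.62,0],"turn":[0,0,0.21],"claw":0.2},{"dp":[0.88,0.62,0],"turn":[0,0,0.245],"claw":0.2},{"dp":[0.88,0.62,0],"turn":[0,0,0.28],"claw":0.2},{"dp":[0.88,0.62,0],"turn":[0,0,0.3],"claw":0.2},{"dp":[0.88,0.62,0],"turn":[0,0,0.3],"claw":0.2}]'

```text
t: 6.75
ee_pos: [629.6, -125.7, 68.4]
orientation: [-1.563, -0.198, 0.195]
ft_force: [0.1, 0.7, 0.3]
width: 46.5
```

```bash
python3 st.py; python3 - <<'E'
from h import *
for n,b in(('scene',(180,300,200,380)),('top',(180,320,170,370))):
    d=cam(n); im=d['img'][b[0]:b[1],b[2]:b[3]]; cv2.imwrite('pics/b1%s.png'%n,cv2.resize(im,None,fx=4,fy=4,interpolation=cv2.INTER_CUBIC)[:,:,::-1])
E
```

```text
t 6.75 p [ 629.6 -125.7   68.4] q [-0.22  0.64  1.67 -0.    0.82 -0.46] F [0.1 0.7 0.3] w 46.5
jaw yaw 14.32 down [ 0.002 -0.001 -1.   ]
```

View pics/b1scene.png

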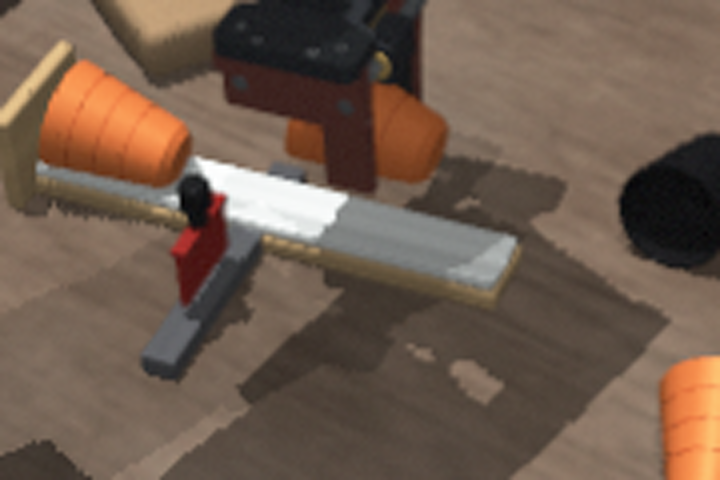

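View pics/b1top.png

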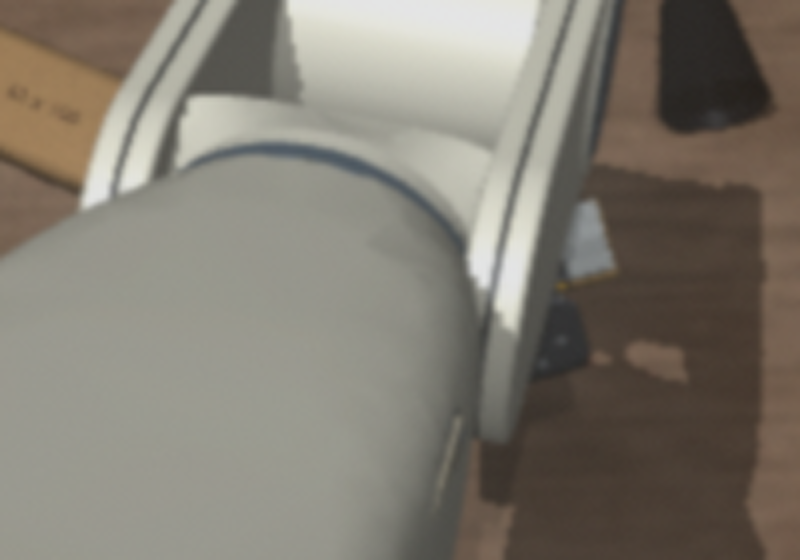

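Emit:
jog_arm --steps '[{"dp":[0.015,0.005,-0.15],"turn":[0,0,0],"claw":0.2},{"dp":[0.015,0.005,-0.3],"turn":[0,0,0],"claw":0.2},{"dp":[0.015,0.005,-0.45],"turn":[0,0,0],"claw":0.2},{"dp":[0.015,0.005,-0.5],"turn":[0,0,0],"claw":0.2},{"dp":[0.015,0.005,-0.54],"turn":[0,0,0],"claw":0.2},{"dp":[0.015,0.005,-0.56],"turn":[0,0,0],"claw":0.2},{"dp":[0.015,0.005,-0.57],"turn":[0,0,0],"claw":0.2},{"dp":[0.015,0.005,-0.57],"turn":[0,0,0],"claw":0.2}]'

```text
t: 7.52
ee_pos: [631.2, -125.5, 23.3]
orientation: [-1.564, -0.195, 0.191]
ft_force: [-0.1, 0.9, -0.5]
width: 46.9
```

```bash
python3 st.py; python3 - <<'E'
from h import *
for n,b in(('scene',(180,300,200,380)),):
    d=cam(n); im=d['img'][b[0]:b[1],b[2]:b[3]]; cv2.imwrite('pics/b2%s.png'%n,cv2.resize(im,None,fx=4,fy=4,interpolation=cv2.INTER_CUBIC)[:,:,::-1])
E
```

```text
t 7.52 p [ 631.2 -125.5   23.3] q [-0.21  0.71  1.68 -0.    0.75 -0.46] F [-0.1  0.9 -0.5] w 46.9
jaw yaw 14.08 down [ 0.003 -0.001 -1.   ]
```

View pics/b2scene.png

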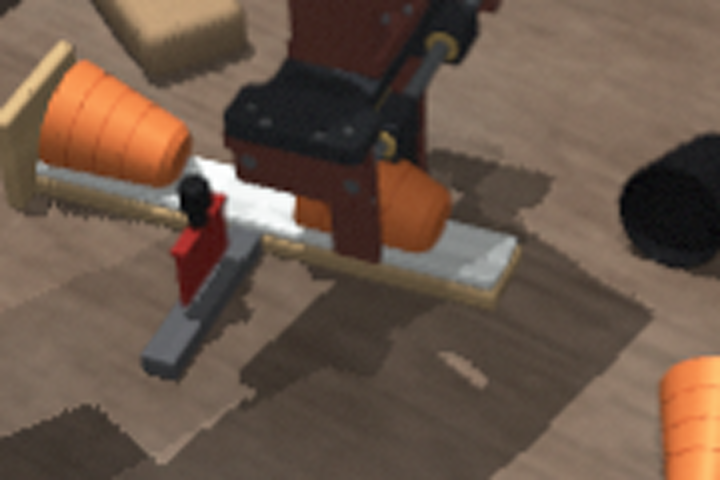

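Emit:
jog_arm --steps '[{"dp":[0,0,-0.02],"turn":[0,0,0],"claw":0.2},{"dp":[0,0,-0.03],"turn":[0,0,0],"claw":0.2},{"dp":[0,0,-0.03],"turn":[0,0,0],"claw":0.2},{"dp":[0,0,-0.03],"turn":[0,0,0],"claw":0.55},{"dp":[0,0,-0.03],"turn":[0,0,0],"claw":0.6},{"dp":[0,0,-0.03],"turn":[0,0,0],"claw":0.7},{"dp":[0,0,-0.03],"turn":[0,0,0],"claw":0.8},{"dp":[0,0,-0.03],"turn":[0,0,0],"claw":0.9},{"dp":[0,0,-0.03],"turn":[0,0,0],"claw":0.9},{"dp":[0,0,-0.03],"turn":[0,0,0],"claw":0.9}]'

```text
t: 8.4
ee_pos: [631.3, -125.6, 21.1]
orientation: [-1.564, -0.195, 0.191]
ft_force: [0.2, -0.1, 0.5]
width: 78.0
```

```bash
python3 st.py; python3 - <<'E'
from h import *
for n,b in(('scene',(180,300,200,380)),):
    d=cam(n); im=d['img'][b[0]:b[1],b[2]:b[3]]; cv2.imwrite('pics/b3%s.png'%n,cv2.resize(im,None,fx=4,fy=4,interpolation=cv2.INTER_CUBIC)[:,:,::-1])
E
```

```text
t 8.4 p [ 631.3 -125.6   21.1] q [-0.21  0.71  1.68 -0.    0.75 -0.46] F [ 0.2 -0.1  0.5] w 78.0
jaw yaw 14.08 down [ 0.003 -0.001 -1.   ]
```

View pics/b3scene.png

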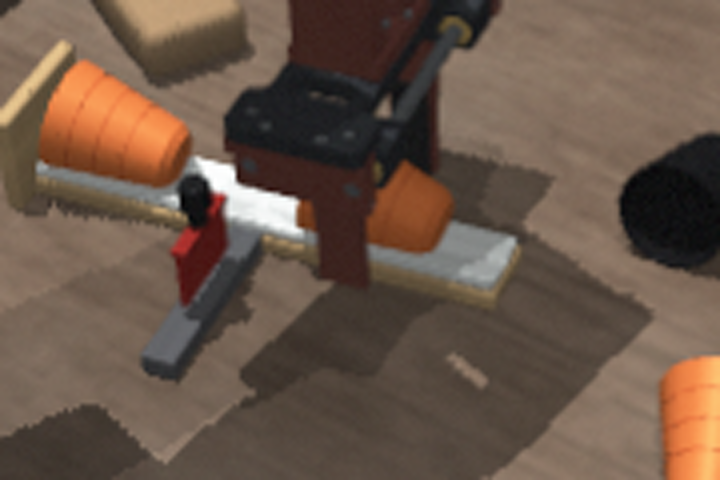

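Emit:
jog_arm --steps '[{"dp":[0.04,-0.155,0],"turn":[0,0,0],"claw":0.9},{"dp":[0.08,-0.31,0],"turn":[0,0,0],"claw":0.9},{"dp":[0.12,-0.465,0],"turn":[0,0,0],"claw":0.9},{"dp":[0.155,-0.62,0],"turn":[0,0,0],"claw":0.9},{"dp":[0.155,-0.62,0],"turn":[0,0,0.001],"claw":0.6},{"dp":[0.155,-0.62,0],"turn":[0,0,0.001],"claw":0.3},{"dp":[0.155,-0.62,0],"turn":[0,0,0.001],"claw":0},{"dp":[0.155,-0.62,0],"turn":[0,0,0.001],"claw":0},{"dp":[0.155,-0.62,0],"turn":[0,0,0.001],"claw":0},{"dp":[0.155,-0.62,0],"turn":[0,0,0.001],"claw":0},{"dp":[0.155,-0.62,0],"turn":[0,0,0.001],"claw":0},{"dp":[0.155,-0.62,0],"turn":[0,0,0.001],"claw":0}]'

```text
t: 9.45
ee_pos: [643.7, -174.8, 21.1]
orientation: [-1.563, -0.198, 0.193]
ft_force: [0.3, -0.3, 0.2]
width: 29.1
```

```bash
cat >> st.py <<'E'
g=np.array([614.2,-60.5]); u=np.array([-.2478,.9688]); b=np.array([.9688,.2478]); e=o['ee_pos'][:2]-g
print('rack x %.1f y %.1f'%(e@b,e@u))
E
python3 st.py; python3 - <<'E'
from h import *
for n,b in(('scene',(180,300,200,380)),):
    d=cam(n); im=d['img'][b[0]:b[1],b[2]:b[3]]; cv2.imwrite('pics/b4%s.png'%n,cv2.resize(im,None,fx=4,fy=4,interpolation=cv2.INTER_CUBIC)[:,:,::-1])
E
```

```text
t 9.45 p [ 643.7 -174.8   21.1] q [-0.28  0.74  1.62 -0.    0.78 -0.53] F [ 0.3 -0.3  0.2] w 29.1
jaw yaw 14.29 down [ 0.003 -0.001 -1.   ]
rack x 0.3 y -118.1
```

View pics/b4scene.png

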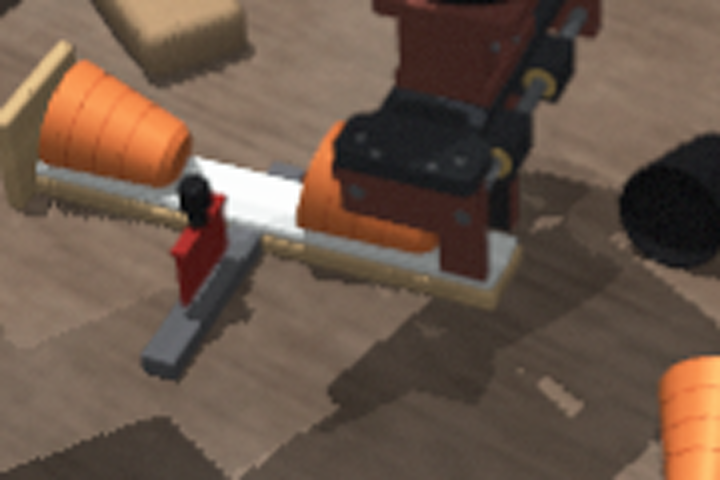

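Emit:
jog_arm --steps '[{"dp":[0,0,0],"turn":[0,0,0],"claw":0},{"dp":[0,0,0],"turn":[0,0,0],"claw":0},{"dp":[0,0,0],"turn":[0,0,0],"claw":0},{"dp":[0,0,0],"turn":[0,0,0],"claw":0},{"dp":[-0.02,0.08,0],"turn":[0,0,0],"claw":0},{"dp":[-0.04,0.16,0],"turn":[0,0,0],"claw":0},{"dp":[-0.06,0.24,0],"turn":[0,0,0],"claw":0},{"dp":[-0.08,0.32,0],"turn":[0,0,0],"claw":0},{"dp":[-0.1,0.4,0],"turn":[0,0,0],"claw":0},{"dp":[-0.12,0.48,0],"turn":[0,0,0],"claw":0},{"dp":[-0.14,0.56,0],"turn":[0,0,0],"claw":0},{"dp":[-0.16,0.64,0],"turn":[0,0,0],"claw":0}]'

```text
t: 10.5
ee_pos: [630.8, -122.9, 21.2]
orientation: [-1.563, -0.198, 0.193]
ft_force: [-0.3, 0.7, 0.4]
width: 0.3
```

```bash
cat > look.py <<'E'
import sys
from h import *
d=cam('scene'); im=d['img'][180:300,180:360]; cv2.imwrite('pics/%s.png'%sys.argv[1],cv2.resize(im,None,fx=4,fy=4,interpolation=cv2.INTER_CUBIC)[:,:,::-1])
E
python3 st.py; python3 look.py b5
```

```text
t 10.5 p [ 630.8 -122.9   21.2] q [-0.21  0.71  1.68 -0.    0.75 -0.46] F [-0.3  0.7  0.4] w 0.3
jaw yaw 14.3 down [ 0.003 -0.001 -1.   ]
rack x 0.6 y -64.6
```

View pics/b5.png

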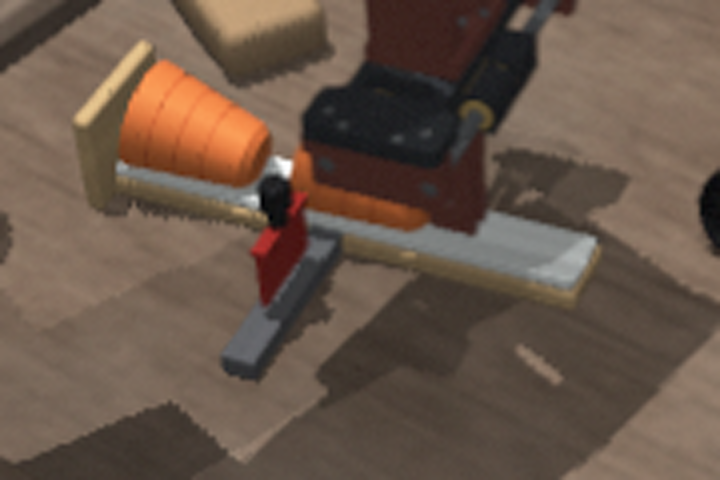

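Emit:
jog_arm --steps '[{"dp":[-0.02,0.07,0],"turn":[0,0,0],"claw":0},{"dp":[-0.04,0.14,0],"turn":[0,0,0],"claw":0},{"dp":[-0.055,0.21,0],"turn":[0,0,0],"claw":0},{"dp":[-0.075,0.28,0],"turn":[0,0,0],"claw":0},{"dp":[-0.09,0.35,0],"turn":[0,0,0],"claw":0},{"dp":[-0.11,0.42,0],"turn":[0,0,0],"claw":0},{"dp":[-0.13,0.49,0],"turn":[0,0,0],"claw":0},{"dp":[-0.15,0.56,0],"turn":[0,0,0],"claw":0},{"dp":[-0.165,0.63,0],"turn":[0,0,0],"claw":0},{"dp":[-0.18,0.68,0],"turn":[0,0,0],"claw":0},{"dp":[-0.195,0.73,0],"turn":[0,0,0],"claw":0},{"dp":[-0.2,0.76,0],"turn":[0,0,0],"claw":0}]'

```text
t: 11.55
ee_pos: [614.1, -60.6, 21.1]
orientation: [-1.563, -0.198, 0.195]
ft_force: [-0.1, -0.8, 0.6]
width: 0.4
```

```bash
python3 st.py; python3 look.py b6
```

```text
t 11.55 p [614.1 -60.6  21.1] q [-0.12  0.69  1.74 -0.    0.71 -0.37] F [-0.1 -0.8  0.6] w 0.4
jaw yaw 14.34 down [ 0.002 -0.001 -1.   ]
rack x -0.1 y -0.1
```

View pics/b6.png

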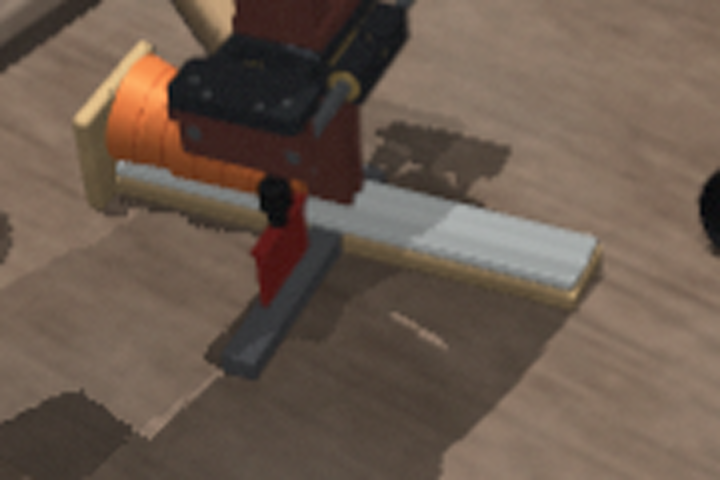

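Emit:
jog_arm --steps '[{"dp":[-0.015,0.05,0],"turn":[0,0,0],"claw":0},{"dp":[-0.025,0.1,0],"turn":[0,0,0],"claw":0},{"dp":[-0.035,0.14,0],"turn":[0,0,0],"claw":0},{"dp":[-0.045,0.17,0],"turn":[0,0,0],"claw":0},{"dp":[-0.045,0.18,0],"turn":[0,0,0],"claw":0}]'

```text
t: 12.02
ee_pos: [611.0, -46.2, 21.3]
orientation: [-1.564, -0.2, 0.194]
ft_force: [1.7, -5.5, 1.6]
width: 0.1
```

```bash
python3 st.py
```

```text
t 12.02 p [611.  -46.2  21.3] q [-0.09  0.68  1.75 -0.    0.7  -0.34] F [ 1.7 -5.5  1.6] w 0.1
jaw yaw 14.38 down [ 0.004 -0.001 -1.   ]
rack x 0.4 y 14.7
```

Emit:
jog_arm --steps '[{"dp":[-0.006,0.02,0],"turn":[0,0,0],"claw":0},{"dp":[-0.01,0.04,0],"turn":[0,0,0],"claw":0},{"dp":[-0.01,0.04,0],"turn":[0,0,0],"claw":0}]'

```text
t: 12.27
ee_pos: [612.6, -45.0, 22.5]
orientation: [-1.567, -0.204, 0.192]
ft_force: [2.9, -11.8, 3.4]
width: 0.3
```

```bash
python3 st.py; python3 look.py b7
```

```text
t 12.27 p [612.6 -45.   22.5] q [-0.09  0.68  1.75 -0.01  0.7  -0.34] F [  2.9 -11.8   3.4] w 0.3
jaw yaw 14.43 down [ 0.009 -0.004 -1.   ]
rack x 2.3 y 15.4
```

View pics/b7.png

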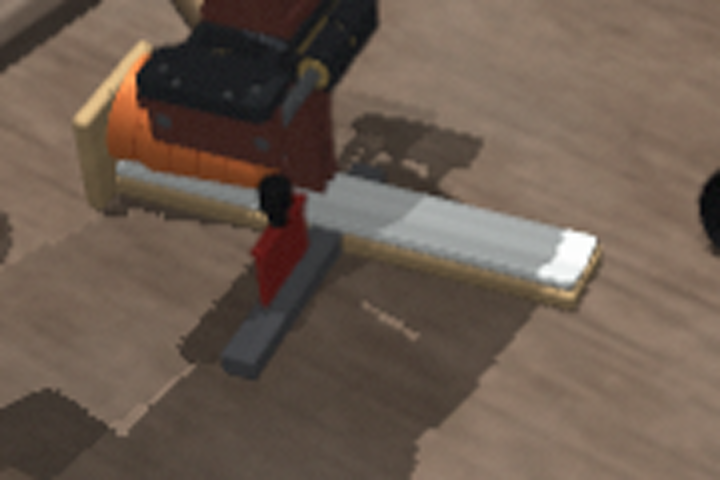

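Emit:
jog_arm --steps '[{"dp":[-0.02,0.03,-0.01],"turn":[0,0,0],"claw":0},{"dp":[-0.03,0.06,-0.01],"turn":[0,0,0],"claw":0},{"dp":[-0.035,0.08,-0.01],"turn":[0,0,0],"claw":0}]'

```text
t: 12.57
ee_pos: [614.4, -43.5, 24.1]
orientation: [-1.574, -0.212, 0.186]
ft_force: [6.0, -33.1, 9.7]
width: 0.2
```

```bash
python3 st.py
```

```text
t 12.57 p [614.4 -43.5  24.1] q [-0.09  0.68  1.75 -0.01  0.69 -0.33] F [  6.  -33.1   9.7] w 0.2
jaw yaw 14.52 down [ 0.018 -0.01  -1.   ]
rack x 4.4 y 16.4
```

Emit:
jog_arm --steps '[{"dp":[0,-0.1,-0.02],"turn":[0,0,0],"claw":0},{"dp":[0.03,-0.25,-0.02],"turn":[0,0,0],"claw":0},{"dp":[0.03,-0.3,0.1],"turn":[0,0,0],"claw":0},{"dp":[0.05,-0.4,0.5],"turn":[0,0,0],"claw":0.5},{"dp":[0.05,-0.6,0.9],"turn":[0,0,0],"claw":1},{"dp":[0.05,-0.9,1],"turn":[0,0,0],"claw":1},{"dp":[0.05,-1,1],"turn":[0,0,0],"claw":1}]'

```text
t: 13.15
ee_pos: [620.2, -125.7, 107.7]
orientation: [-1.576, -0.216, 0.182]
ft_force: [0.1, -1.0, -0.4]
width: 23.4
```

```bash
python3 st.py; python3 look.py b8
```

```text
t 13.15 p [ 620.2 -125.7  107.7] q [-0.22  0.57  1.7  -0.01  0.85 -0.46] F [ 0.1 -1.  -0.4] w 23.4
jaw yaw 14.48 down [ 0.023 -0.012 -1.   ]
rack x -10.3 y -64.6
```

View pics/b8.png

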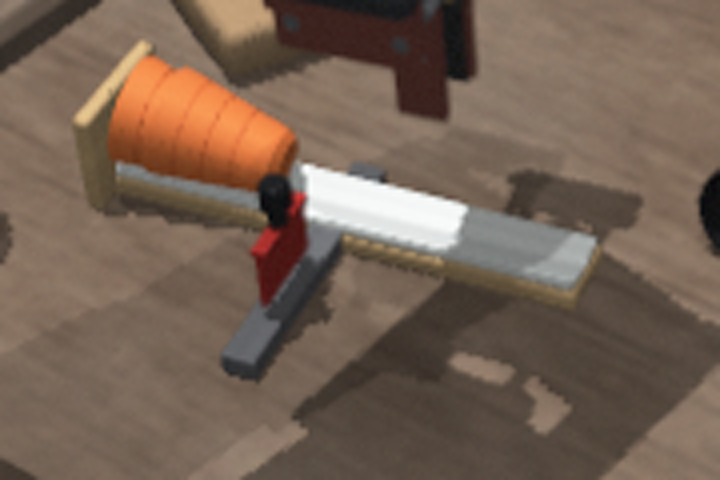

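```bash
python3 - <<'E'
from h import *
g=np.array([614.2,-60.5]); u=np.array([-.2478,.9688]); b=np.array([.9688,.2478])
d=cam('scene')
for ce,q in cups(d,None):
    r=(q[:,:2]-g); print(ce.round(),'y range',np.percentile(r@u,[0.5,99.5]).round(1),'x',np.median(r@b).round(1),'z99',np.percentile(q[:,2],99).round(1), np.percentile(q[:,2],[1]).round(1))
    if abs(ce[0]-227)<40:
        c,a,s,rows=fitcup(q); print(np.degrees(np.arctan2(a[1],a[0])),rows.round(1).tolist())
E
```

```text
[228. 212.] y range [ 24.1 106.1] x -14.8 z99 70.6 [29.6]
103.77867395220156 [[-38.5, 1.0, 40.2, 8.6], [-34.5, 0.7, 37.8, 11.0], [-30.5, 0.2, 38.2, 12.8], [-26.5, -0.1, 39.0, 13.7], [-22.5, -0.4, 39.4, 14.4], [-18.5, -0.1, 40.1, 15.5], [-14.5, 0.1, 40.7, 16.4], [-10.5, -0.7, 40.8, 18.1], [-6.5, -0.1, 42.1, 18.3], [-2.5, -1.1, 42.4, 19.8], [1.5, -1.1, 43.2, 20.9], [5.5, -1.3, 43.3, 22.0], [9.5, -0.5, 44.3, 22.4], [13.5, 0.4, 44.8, 22.3], [17.5, 2.4, 45.1, 20.4], [21.5, 0.7, 45.5, 20.6]]
[379. 290.] y range [-283.2 -236. ] x -96.2 z99 52.8 [11.2]
```

Emit:
jog_arm --steps '[{"dp":[-0.05,-0.4,0],"turn":[0,0,-0.035],"claw":1},{"dp":[-0.1,-0.8,0],"turn":[0,0,-0.07],"claw":1},{"dp":[-0.13,-1,0],"turn":[0,0,-0.105],"claw":1},{"dp":[-0.13,-1,0],"turn":[0,0,-0.145],"claw":1}]'

```text
t: 13.58
ee_pos: [605.9, -205.9, 102.5]
orientation: [-1.579, 0.158, -0.174]
ft_force: [-0.0, 0.3, 0.0]
width: 58.1
```

Emit:
jog_arm --steps '[{"dp":[-0.05,-0.4,0],"turn":[0,0,-0.035],"claw":1},{"dp":[-0.1,-0.8,0],"turn":[0,0,-0.07],"claw":1},{"dp":[-0.13,-1,0],"turn":[0,0,-0.105],"claw":1},{"dp":[-0.13,-1,0],"turn":[0,0,-0.145],"claw":1}]'

```text
t: 13.92
ee_pos: [594.0, -287.3, 100.4]
orientation: [-1.522, 0.526, -0.532]
ft_force: [0.3, 0.8, 0.3]
width: 85.2
```

```bash
python3 st.py; python3 - <<'E'
from h import *
g=np.array([614.2,-60.5]); u=np.array([-.2478,.9688]); b=np.array([.9688,.2478])
d=cam('top'); im=d['img'][220:300,170:290]; cv2.imwrite('pics/n1t.png',cv2.resize(im,None,fx=6,fy=6,interpolation=cv2.INTER_CUBIC)[:,:,::-1])
for ce,q in cups(d,None):
    r=(q[:,:2]-g); print(ce.round(),'y range',np.percentile(r@u,[0.5,99.5]).round(1),'x',np.median(r@b).round(1),'z99',np.percentile(q[:,2],99).round(1), np.percentile(q[:,2],[1]).round(1))
P=cloud(d); L=(P[...,:2]-g); X=L@b; Y=L@u
for y in range(10,124,2):
    w=(abs(Y-y)<1.2)&(abs(X)<8)&(d['range_z']>0)
    if w.sum(): print(y,P[w][:,2].max().round(1),end=' | ')
d=cam('scene'); im=d['img'][180:250,185:275]; cv2.imwrite('pics/n1s.png',cv2.resize(im,None,fx=8,fy=8,interpolation=cv2.INTER_CUBIC)[:,:,::-1])
E
```

```text
t 13.92 p [ 594.  -287.3  100.4] q [-0.46  0.62  1.62 -0.02  0.9   0.23] F [0.3 0.8 0.3] w 85.2
jaw yaw -38.62 down [-0.002 -0.017 -1.   ]
rack x -75.7 y -214.8
[217. 263.] y range [ 30.6 108.1] x -4.5 z99 72.3 [41.6]
10 17.8 | 12 16.9 | 14 14.3 | 16 16.2 | 18 13.5 | 20 16.9 | 22 14.9 | 24 16.8 | 26 46.1 | 28 49.0 | 30 49.1 | 32 49.4 | 34 50.7 | 36 51.4 | 38 54.0 | 40 53.1 | 42 53.6 | 44 54.6 | 46 57.0 | 48 55.9 | 50 58.4 | 52 57.4 | 54 59.9 | 56 59.9 | 58 61.0 | 60 62.4 | 62 62.4 | 64 62.4 | 66 63.8 | 68 66.6 | 70 64.2 | 72 69.2 | 74 66.2 | 76 66.4 | 78 68.1 | 80 70.5 | 82 70.3 | 84 69.5 | 86 72.0 | 88 72.0 | 90 66.4 | 92 69.0 | 94 69.7 | 96 69.7 | 98 71.9 | 100 72.7 | 102 72.2 | 104 73.9 | 106 74.9 | 108 72.3 | 116 19.4 | 118 57.8 | 120 61.9 | 122 61.9 |
```

View pics/n1t.png

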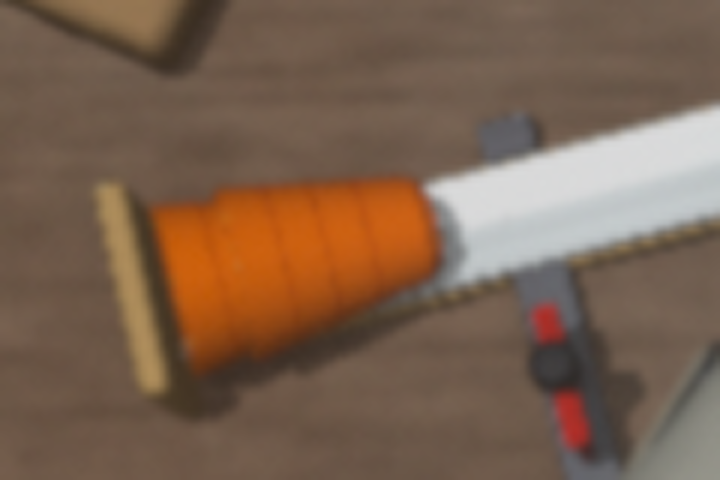

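View pics/n1s.png

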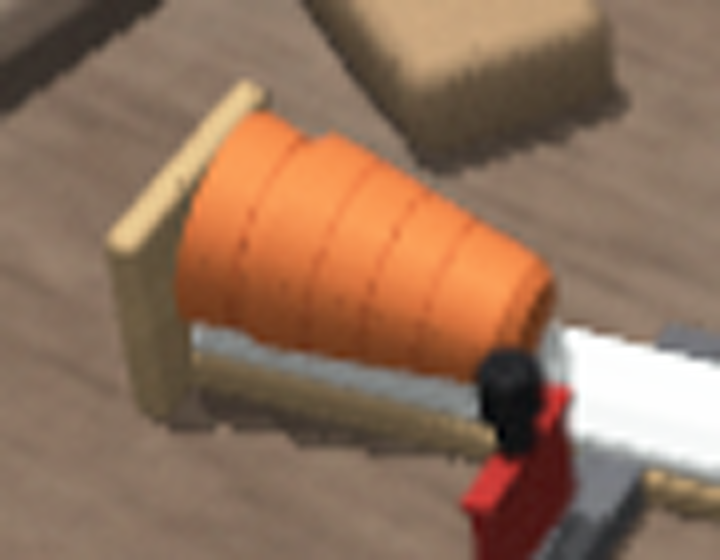

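The rim step shows at rack y≈88 and cup_0's rim at ≈109, so the spacing is about 20 mm. The first pair is nested and against the stop. Next I'll go over the second cup.

Emit:
jog_arm --steps '[{"dp":[-0.03,-0.3,0],"turn":[0.005,0,-0.035],"claw":1},{"dp":[-0.05,-0.6,-0.1],"turn":[0.005,0,-0.07],"claw":1},{"dp":[-0.065,-0.61,-0.2],"turn":[0.005,0,-0.105],"claw":1},{"dp":[-0.065,-0.61,-0.2],"turn":[0.005,0,-0.14],"claw":1},{"dp":[-0.065,-0.61,-0.2],"turn":[0.005,0,-0.144],"claw":1},{"dp":[-0.065,-0.61,-0.2],"turn":[0.005,0,-0.144],"claw":1}]'

```text
t: 14.52
ee_pos: [588.9, -332.2, 83.4]
orientation: [-1.392, 0.874, -0.861]
ft_force: [0.1, -0.1, 0.4]
width: 87.5
```

```bash
python3 st.py; python3 - <<'E'
from h import *
d=cam('scene'); im=d['img'][190:340,270:450]; cv2.imwrite('pics/c1.png',cv2.resize(im,None,fx=4,fy=4,interpolation=cv2.INTER_CUBIC)[:,:,::-1])
E
```

```text
t 14.52 p [ 588.9 -332.2   83.4] q [-0.53  0.66  1.58 -0.    0.91  0.59] F [ 0.1 -0.1  0.4] w 87.5
jaw yaw -63.89 down [-0.008  0.003 -1.   ]
rack x -91.9 y -257.0
```

View pics/c1.png

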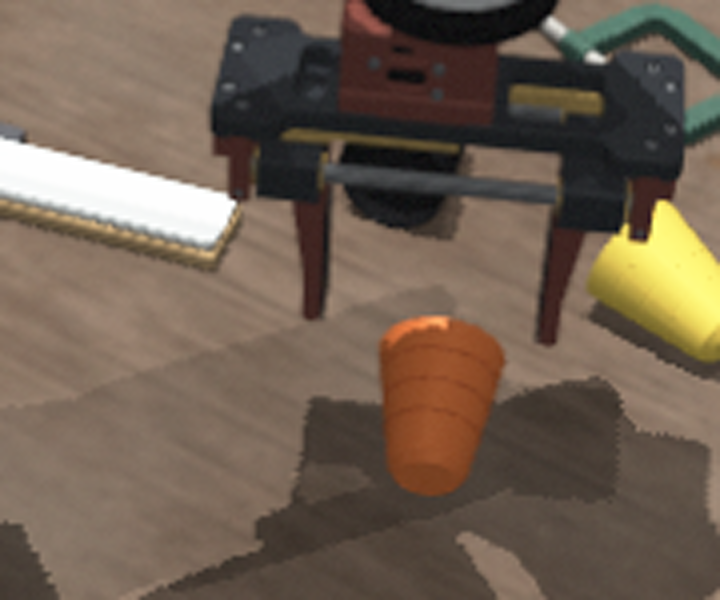

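Emit:
jog_arm --steps '[{"dp":[0,-0.04,-0.3],"turn":[-0.001,-0.002,-0.003],"claw":1},{"dp":[0,-0.04,-0.6],"turn":[-0.001,-0.002,-0.003],"claw":1},{"dp":[0,-0.04,-0.8],"turn":[-0.001,-0.002,-0.003],"claw":1},{"dp":[0,-0.04,-0.95],"turn":[-0.001,-0.002,-0.003],"claw":1},{"dp":[0,-0.04,-0.95],"turn":[-0.001,-0.002,-0.003],"claw":0.8},{"dp":[0,-0.04,-0.95],"turn":[-0.001,-0.002,-0.003],"claw":0.6},{"dp":[0,-0.04,-0.95],"turn":[-0.001,-0.002,-0.003],"claw":0.4},{"dp":[0,-0.04,-0.95],"turn":[-0.001,-0.002,-0.003],"claw":0.2},{"dp":[0,-0.04,-0.95],"turn":[-0.001,-0.002,-0.003],"claw":0.2},{"dp":[0,-0.04,-0.95],"turn":[-0.001,-0.002,-0.003],"claw":0.2},{"dp":[0,-0.04,-0.95],"turn":[-0.001,-0.002,-0.003],"claw":0.2},{"dp":[0,-0.04,-0.95],"turn":[-0.001,-0.002,-0.003],"claw":0.2}]'

```text
t: 15.57
ee_pos: [589.6, -335.9, 8.6]
orientation: [-1.389, 0.874, -0.875]
ft_force: [-0.3, -0.0, 2.5]
width: 46.5
```

```bash
python3 st.py
```

```text
t 15.57 p [ 589.6 -335.9    8.6] q [-0.54  0.77  1.59 -0.    0.78  0.59] F [-0.3 -0.   2.5] w 46.5
jaw yaw -64.41 down [ 0.001 -0.001 -1.   ]
rack x -92.1 y -260.7
```

Emit:
jog_arm --steps '[{"dp":[0,0,0],"turn":[0,0,0],"claw":0.2},{"dp":[0,0,0],"turn":[0,0,0],"claw":0.2},{"dp":[0,0,0.2],"turn":[0,0,0],"claw":0.2},{"dp":[0,0,0.5],"turn":[0,0,0],"claw":0.2},{"dp":[0,0,0.85],"turn":[0,0,0],"claw":0.2},{"dp":[0,0,0.85],"turn":[0,0,0],"claw":0.2}]'

```text
t: 16.07
ee_pos: [592.6, -337.7, 82.8]
orientation: [-1.388, 0.867, -0.882]
ft_force: [1.9, -0.3, 0.2]
width: 46.3
```

Emit:
jog_arm --steps '[{"dp":[0.05,0.25,0],"turn":[0,0,0.03],"claw":0.2},{"dp":[0.1,0.5,0],"turn":[0,0,0.06],"claw":0.2},{"dp":[0.15,0.75,0],"turn":[0,0,0.09],"claw":0.2},{"dp":[0.18,0.95,0],"turn":[0,0,0.12],"claw":0.2},{"dp":[0.18,0.95,0],"turn":[0,0,0.15],"claw":0.2}]'

```text
t: 16.48
ee_pos: [607.1, -258.7, 83.1]
orientation: [-1.508, 0.499, -0.512]
ft_force: [0.6, 0.6, -1.4]
width: 46.0
```

```bash
python3 st.py; python3 - <<'E'
from h import *
d=cam('scene'); im=d['img'][190:340,270:450]; cv2.imwrite('pics/c2.png',cv2.resize(im,None,fx=4,fy=4,interpolation=cv2.INTER_CUBIC)[:,:,::-1])
E
```

```text
t 16.48 p [ 607.1 -258.7   83.1] q [-0.42  0.64  1.63  0.    0.86  0.22] F [ 0.6  0.6 -1.4] w 46.0
jaw yaw -37.02 down [ 0.009 -0.    -1.   ]
rack x -56.0 y -190.3
```

View pics/c2.png

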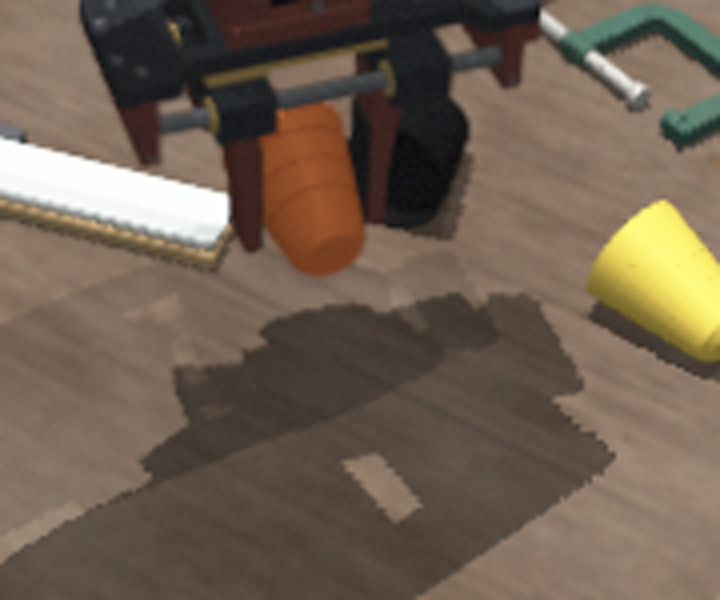

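Emit:
jog_arm --steps '[{"dp":[0.03,0.2,0],"turn":[0,0.003,0.035],"claw":0.2},{"dp":[0.07,0.4,0],"turn":[0,0.003,0.07],"claw":0.2},{"dp":[0.1,0.6,0],"turn":[0,0.003,0.105],"claw":0.2},{"dp":[0.15,0.83,0],"turn":[0,0.003,0.14],"claw":0.2},{"dp":[0.15,0.83,0],"turn":[0,0.003,0.145],"claw":0.2}]'

```text
t: 16.95
ee_pos: [619.3, -191.3, 83.4]
orientation: [-1.564, 0.143, -0.141]
ft_force: [-0.1, 0.1, -1.0]
width: 46.5
```

```bash
python3 st.py
```

```text
t 16.95 p [ 619.3 -191.3   83.4] q [-0.32  0.63  1.65  0.    0.86 -0.14] F [-0.1  0.1 -1. ] w 46.5
jaw yaw -10.35 down [-0.001  0.002 -1.   ]
rack x -27.5 y -127.9
```

Emit:
jog_arm --steps '[{"dp":[0.03,0.2,0],"turn":[0,0,0.035],"claw":0.2},{"dp":[0.07,0.4,0],"turn":[0,0,0.07],"claw":0.2},{"dp":[0.1,0.6,-0.1],"turn":[0,0,0.105],"claw":0.2},{"dp":[0.145,0.81,-0.2],"turn":[0,0,0.137],"claw":0.2},{"dp":[0.145,0.81,-0.3],"turn":[0,0,0.137],"claw":0.2},{"dp":[0.145,0.81,-0.3],"turn":[0,0,0.137],"claw":0.2},{"dp":[0.145,0.81,-0.3],"turn":[0,0,0.137],"claw":0.2}]'

```text
t: 17.53
ee_pos: [630.4, -127.3, 59.0]
orientation: [-1.561, -0.191, 0.195]
ft_force: [-0.1, -0.4, -0.4]
width: 46.2
```

```bash
python3 st.py; python3 look.py d1
```

```text
t 17.53 p [ 630.4 -127.3   59. ] q [-0.22  0.66  1.67  0.    0.82 -0.46] F [-0.1 -0.4 -0.4] w 46.2
jaw yaw 14.08 down [-0.003  0.001 -1.   ]
rack x -0.8 y -68.8
```

View pics/d1.png

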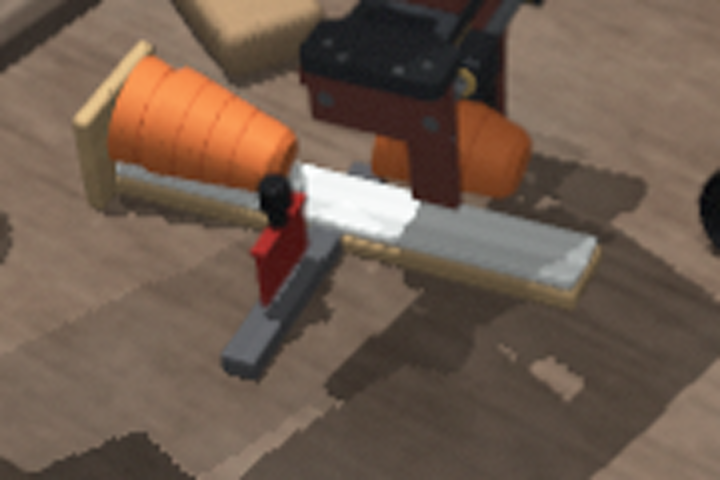

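Emit:
jog_arm --steps '[{"dp":[0.012,0.005,-0.15],"turn":[0,0,0.001],"claw":0.2},{"dp":[0.012,0.005,-0.3],"turn":[0,0,0.001],"claw":0.2},{"dp":[0.012,0.005,-0.4],"turn":[0,0,0.001],"claw":0.2},{"dp":[0.012,0.005,-0.44],"turn":[0,0,0.001],"claw":0.2},{"dp":[0.012,0.005,-0.46],"turn":[0,0,0.001],"claw":0.2},{"dp":[0.012,0.005,-0.46],"turn":[0,0,0.001],"claw":0.2},{"dp":[0.012,0.005,-0.46],"turn":[0,0,0.001],"claw":0.2}]'

```text
t: 18.17
ee_pos: [631.6, -127.3, 22.2]
orientation: [-1.561, -0.193, 0.197]
ft_force: [0.5, 0.1, -0.4]
width: 46.1
```

```bash
python3 st.py
```

```text
t 18.17 p [ 631.6 -127.3   22.2] q [-0.22  0.71  1.67  0.    0.76 -0.47] F [ 0.5  0.1 -0.4] w 46.1
jaw yaw 14.25 down [-0.002  0.001 -1.   ]
rack x 0.3 y -69.0
```

Emit:
jog_arm --steps '[{"dp":[0,0,-0.01],"turn":[0,0,0],"claw":0.2},{"dp":[0,0,-0.015],"turn":[0,0,0],"claw":0.2},{"dp":[0,0,-0.015],"turn":[0,0,0],"claw":0.55},{"dp":[0,0,-0.015],"turn":[0,0,0],"claw":0.6},{"dp":[0,0,-0.015],"turn":[0,0,0],"claw":0.7},{"dp":[0,0,-0.015],"turn":[0,0,0],"claw":0.8},{"dp":[0,0,-0.015],"turn":[0,0,0],"claw":0.9},{"dp":[0,0,-0.015],"turn":[0,0,0],"claw":0.9},{"dp":[0,0,-0.015],"turn":[0,0,0],"claw":0.9},{"dp":[0,0,-0.015],"turn":[0,0,0],"claw":0.9}]'

```text
t: 19.0
ee_pos: [631.5, -127.3, 20.9]
orientation: [-1.561, -0.193, 0.197]
ft_force: [-0.2, -0.7, -0.5]
width: 78.8
```

```bash
python3 st.py; python3 look.py d2
```

```text
t 19.0 p [ 631.5 -127.3   20.9] q [-0.22  0.72  1.67  0.    0.76 -0.47] F [-0.2 -0.7 -0.5] w 78.8
jaw yaw 14.25 down [-0.003  0.001 -1.   ]
rack x 0.2 y -69.0
```

View pics/d2.png

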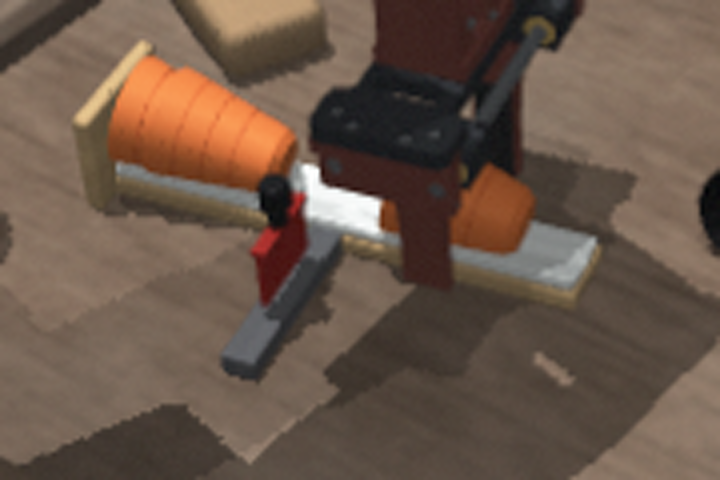

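The second cup lies on the bed, free of the fingers, with its mouth towards the stack. Next I'll go behind it and close the fingers.

Emit:
jog_arm --steps '[{"dp":[0.04,-0.155,0],"turn":[0,0,0],"claw":0.9},{"dp":[0.08,-0.31,0],"turn":[0,0,0],"claw":0.9},{"dp":[0.12,-0.465,0],"turn":[0,0,0],"claw":0.9},{"dp":[0.155,-0.61,0],"turn":[0,0,0],"claw":0.9},{"dp":[0.155,-0.61,0],"turn":[0,0,0],"claw":0.9},{"dp":[0.155,-0.61,0],"turn":[0,0,0],"claw":0},{"dp":[0.155,-0.61,0],"turn":[0,0,0],"claw":0},{"dp":[0.155,-0.61,0],"turn":[0,0,0],"claw":0},{"dp":[0.155,-0.61,0],"turn":[0,0,0],"claw":0},{"dp":[0.155,-0.61,0],"turn":[0,0,0],"claw":0},{"dp":[0.155,-0.61,0],"turn":[0,0,0],"claw":0},{"dp":[0.155,-0.61,0],"turn":[0,0,0],"claw":0}]'

```text
t: 20.05
ee_pos: [644.0, -175.7, 21.0]
orientation: [-1.561, -0.194, 0.197]
ft_force: [-0.9, -0.4, 0.8]
width: 35.9
```

Emit:
jog_arm --steps '[{"dp":[0,0,0],"turn":[0,0,0],"claw":0},{"dp":[0,0,0],"turn":[0,0,0],"claw":0},{"dp":[0,0,0],"turn":[0,0,0],"claw":0},{"dp":[0,0,0],"turn":[0,0,0],"claw":0},{"dp":[0,0,0],"turn":[0,0,0],"claw":0},{"dp":[-0.02,0.08,0],"turn":[0,0,0],"claw":0},{"dp":[-0.04,0.16,0],"turn":[0,0,0],"claw":0},{"dp":[-0.06,0.24,0],"turn":[0,0,0],"claw":0},{"dp":[-0.08,0.32,0],"turn":[0,0,0],"claw":0},{"dp":[-0.1,0.4,0],"turn":[0,0,0],"claw":0},{"dp":[-0.12,0.48,0],"turn":[0,0,0],"claw":0},{"dp":[-0.14,0.56,0],"turn":[0,0,0],"claw":0}]'

```text
t: 21.05
ee_pos: [632.6, -130.1, 21.0]
orientation: [-1.561, -0.194, 0.198]
ft_force: [-0.7, -0.4, -0.1]
width: 0.8
```

```bash
python3 st.py; python3 look.py d3
```

```text
t 21.05 p [ 632.6 -130.1   21. ] q [-0.22  0.72  1.67  0.    0.76 -0.47] F [-0.7 -0.4 -0.1] w 0.8
jaw yaw 14.29 down [-0.003  0.001 -1.   ]
rack x 0.6 y -72.0
```

View pics/d3.png

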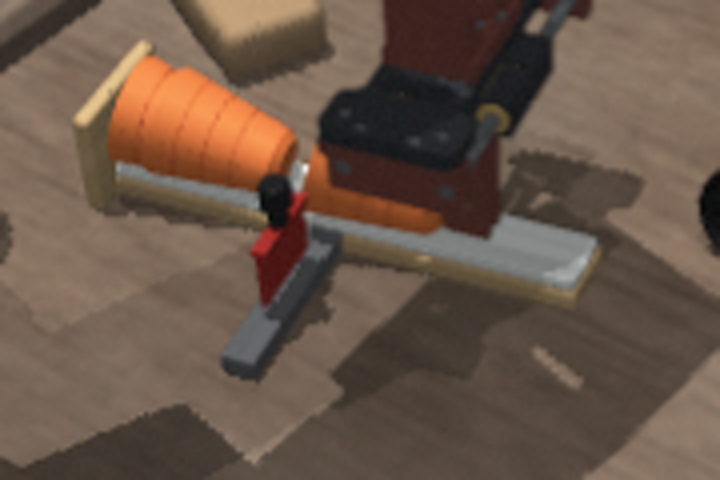

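Emit:
jog_arm --steps '[{"dp":[-0.02,0.07,0],"turn":[0,0,0],"claw":0},{"dp":[-0.04,0.14,0],"turn":[0,0,0],"claw":0},{"dp":[-0.06,0.21,0],"turn":[0,0,0],"claw":0},{"dp":[-0.08,0.28,0],"turn":[0,0,0],"claw":0},{"dp":[-0.1,0.35,0],"turn":[0,0,0],"claw":0},{"dp":[-0.115,0.42,0],"turn":[0,0,0],"claw":0},{"dp":[-0.135,0.49,0],"turn":[0,0,0],"claw":0},{"dp":[-0.155,0.56,0],"turn":[0,0,0],"claw":0},{"dp":[-0.17,0.62,0],"turn":[0,0,0],"claw":0},{"dp":[-0.18,0.66,0],"turn":[0,0,0],"claw":0},{"dp":[-0.19,0.7,0],"turn":[0,0,0],"claw":0}]'

```text
t: 22.02
ee_pos: [616.9, -72.7, 21.0]
orientation: [-1.56, -0.194, 0.199]
ft_force: [-0.6, -1.1, 1.3]
width: 0.2
```

```bash
python3 st.py; python3 look.py d4
```

```text
t 22.02 p [616.9 -72.7  21. ] q [-0.14  0.69  1.73  0.    0.73 -0.39] F [-0.6 -1.1  1.3] w 0.2
jaw yaw 14.33 down [-0.003  0.001 -1.   ]
rack x -0.4 y -12.5
```

View pics/d4.png

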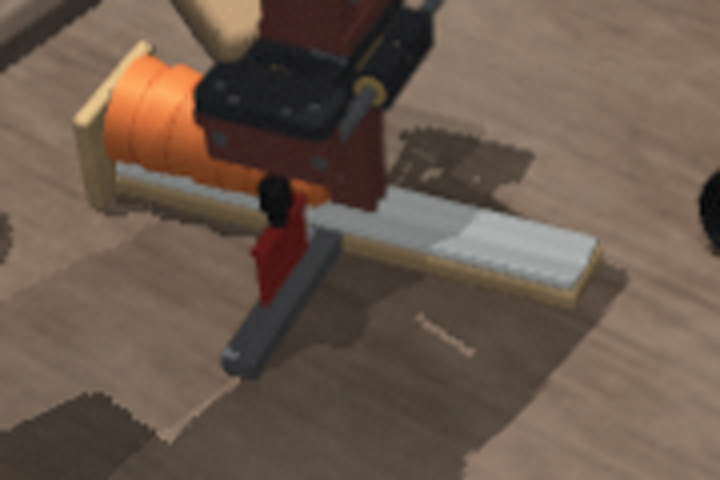

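Emit:
jog_arm --steps '[{"dp":[-0.01,0.03,0],"turn":[0,0,0],"claw":0},{"dp":[-0.015,0.06,0],"turn":[0,0,0],"claw":0},{"dp":[-0.02,0.09,0],"turn":[0,0,0],"claw":0},{"dp":[-0.025,0.1,0],"turn":[0,0,0],"claw":0}]'

```text
t: 22.4
ee_pos: [615.1, -64.5, 21.1]
orientation: [-1.561, -0.195, 0.199]
ft_force: [0.8, -5.0, 1.2]
width: 0.7
```

```bash
python3 st.py
```

```text
t 22.4 p [615.1 -64.5  21.1] q [-0.12  0.69  1.73  0.    0.72 -0.38] F [ 0.8 -5.   1.2] w 0.7
jaw yaw 14.35 down [-0.003  0.001 -1.   ]
rack x -0.1 y -4.1
```

Emit:
jog_arm --steps '[{"dp":[-0.01,0.03,0],"turn":[0,0,0],"claw":0},{"dp":[-0.02,0.06,0],"turn":[0,0,0],"claw":0},{"dp":[-0.03,0.08,0],"turn":[0,0,0],"claw":0}]'

```text
t: 22.65
ee_pos: [616.8, -62.4, 23.2]
orientation: [-1.568, -0.203, 0.194]
ft_force: [5.4, -30.9, 8.9]
width: 0.2
```

```bash
python3 st.py; python3 look.py d5
```

```text
t 22.65 p [616.8 -62.4  23.2] q [-0.12  0.69  1.74 -0.01  0.71 -0.37] F [  5.4 -30.9   8.9] w 0.2
jaw yaw 14.47 down [ 0.006 -0.005 -1.   ]
rack x 2.0 y -2.5
```

View pics/d5.png

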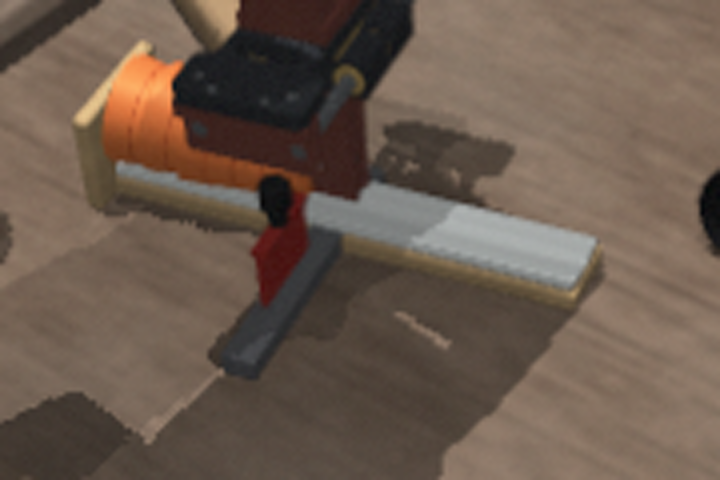

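Emit:
jog_arm --steps '[{"dp":[0,-0.1,-0.02],"turn":[0,0,0],"claw":0},{"dp":[0.02,-0.25,-0.02],"turn":[0,0,0],"claw":0},{"dp":[0.02,-0.4,0.1],"turn":[0,0,0],"claw":0},{"dp":[0.02,-0.6,0.5],"turn":[0,0,0],"claw":0},{"dp":[0.02,-0.8,0.9],"turn":[0,0,0],"claw":0},{"dp":[0.02,-1,1],"turn":[0,0,0],"claw":0},{"dp":[0.02,-1,1],"turn":[0,0,0],"claw":0}]'

```text
t: 23.28
ee_pos: [620.2, -145.7, 106.7]
orientation: [-1.57, -0.205, 0.188]
ft_force: [0.1, -0.6, -0.5]
width: 0.4
```

Emit:
jog_arm --steps '[{"dp":[0,-0.5,0],"turn":[0.001,0.002,0],"claw":0},{"dp":[0,-1,0],"turn":[0.001,0.002,0],"claw":0},{"dp":[0,-1,0],"turn":[0.001,0.002,0],"claw":0}]'

```text
t: 23.53
ee_pos: [619.8, -231.0, 106.0]
orientation: [-1.568, -0.198, 0.19]
ft_force: [-0.1, -0.3, -0.1]
width: 0.1
```

```bash
python3 st.py; python3 - <<'E'
from h import *
g=np.array([614.2,-60.5]); u=np.array([-.2478,.9688]); b=np.array([.9688,.2478])
d=cam('top'); im=d['img'][220:300,170:290]; cv2.imwrite('pics/e1t.png',cv2.resize(im,None,fx=6,fy=6,interpolation=cv2.INTER_CUBIC)[:,:,::-1])
P=cloud(d); L=(P[...,:2]-g); X=L@b; Y=L@u
for y in range(0,124,2):
    w=(abs(Y-y)<1.2)&(abs(X)<8)&(d['range_z']>0)
    if w.sum(): print(y,P[w][:,2].max().round(1),end=' | ')
d=cam('scene'); im=d['img'][180:250,185:275]; cv2.imwrite('pics/e1s.png',cv2.resize(im,None,fx=8,fy=8,interpolation=cv2.INTER_CUBIC)[:,:,::-1])
E
```

```text
t 23.53 p [ 619.8 -231.   106. ] q [-0.37  0.61  1.62 -0.    0.91 -0.62] F [-0.1 -0.3 -0.1] w 0.1
jaw yaw 14.13 down [ 0.005 -0.005 -1.   ]
rack x -36.8 y -166.6
8 43.8 | 10 51.7 | 12 51.7 | 14 50.6 | 16 51.8 | 18 53.6 | 20 52.9 | 22 57.2 | 24 56.5 | 26 56.5 | 28 56.0 | 30 58.0 | 32 58.2 | 34 57.2 | 36 60.9 | 38 58.9 | 40 59.5 | 42 61.4 | 44 60.8 | 46 61.8 | 48 63.4 | 50 64.4 | 52 65.3 | 54 65.3 | 56 65.7 | 58 67.5 | 60 67.8 | 62 68.1 | 64 70.1 | 66 70.8 | 68 70.8 | 70 68.1 | 72 67.2 | 74 66.9 | 76 67.4 | 78 69.3 | 80 69.3 | 82 69.1 | 84 72.2 | 86 72.2 | 88 71.7 | 90 72.5 | 92 71.5 | 94 68.4 | 96 70.2 | 98 70.8 | 100 70.0 | 102 70.9 | 104 70.5 | 106 72.8 | 108 71.7 | 110 73.0 | 112 73.0 | 118 57.4 | 120 61.2 | 122 61.3 |
```

View pics/e1t.png

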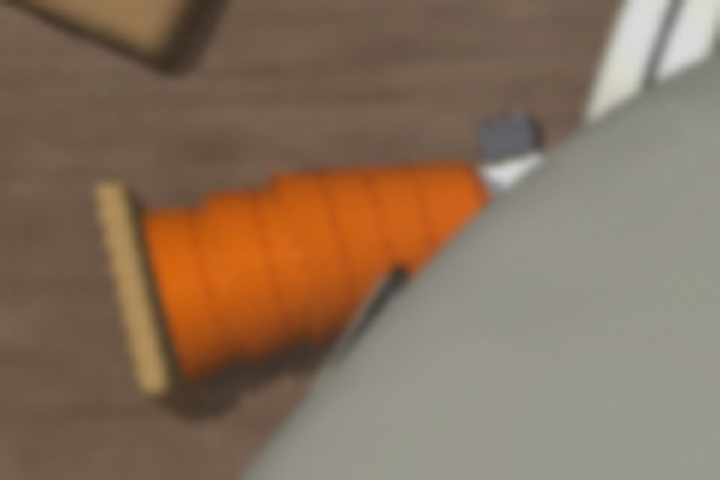

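View pics/e1s.png

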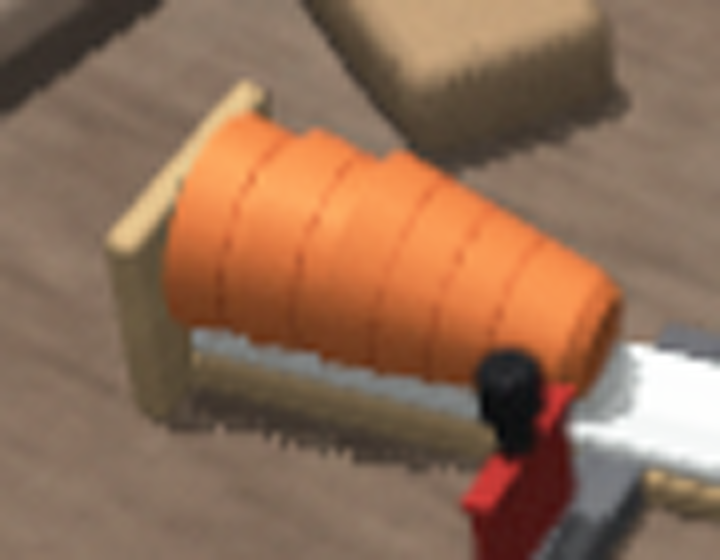

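Rims sit at rack y≈69, 92.5 and 112.5. The last cup's step is about 23.5 mm, inside tolerance but not clearly home. I'll press it again with the fingers tilted flat to the base.

Emit:
jog_arm --steps '[{"dp":[0,0.4,-0.1],"turn":[0.02,0.005,0],"claw":0},{"dp":[0,0.7,-0.3],"turn":[0.04,0.01,0],"claw":0},{"dp":[0.02,0.9,-0.6],"turn":[0.056,0.012,0],"claw":0},{"dp":[0.02,0.9,-0.7],"turn":[0.056,0.012,0.001],"claw":0},{"dp":[0.02,0.9,-0.7],"turn":[0.056,0.012,0.001],"claw":0}]'

```text
t: 24.05
ee_pos: [618.1, -152.4, 46.0]
orientation: [-1.383, -0.178, 0.207]
ft_force: [0.2, -0.3, -0.4]
width: 0.7
```

```bash
python3 st.py
```

```text
t 24.05 p [ 618.1 -152.4   46. ] q [-0.33  0.71  1.62  0.19  0.92 -0.71] F [ 0.2 -0.3 -0.4] w 0.7
jaw yaw 14.39 down [-0.041  0.174 -0.984]
rack x -19.0 y -90.0
```

Emit:
jog_arm --steps '[{"dp":[0.1,0.25,0],"turn":[0,0,0],"claw":0},{"dp":[0.1,0.45,0],"turn":[0,0,0],"claw":0},{"dp":[0.04,0.7,-0.1],"turn":[0,0,0],"claw":0},{"dp":[0.04,0.78,-0.2],"turn":[0,0,0],"claw":0},{"dp":[0.04,0.78,-0.29],"turn":[0,0,0],"claw":0},{"dp":[0.04,0.78,-0.29],"turn":[0,0,0],"claw":0}]'

```text
t: 24.55
ee_pos: [620.5, -89.7, 21.8]
orientation: [-1.383, -0.177, 0.209]
ft_force: [-0.0, -0.3, -0.3]
width: 0.3
```

```bash
python3 st.py; python3 look.py e3
```

```text
t 24.55 p [620.5 -89.7  21.8] q [-0.24  0.73  1.66  0.21  0.85 -0.64] F [-0.  -0.3 -0.3] w 0.3
jaw yaw 14.47 down [-0.043  0.173 -0.984]
rack x -1.2 y -29.8
```

View pics/e3.png

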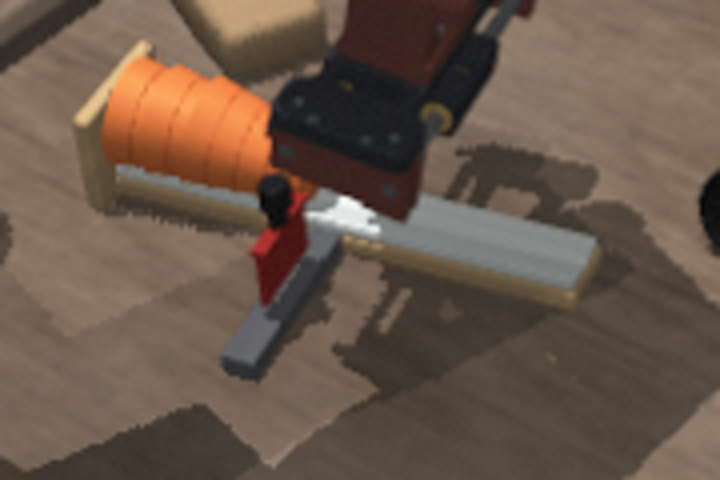

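Emit:
jog_arm --steps '[{"dp":[-0.01,0.08,0],"turn":[0,0,0],"claw":0},{"dp":[-0.03,0.16,0],"turn":[0,0,0],"claw":0},{"dp":[-0.05,0.23,0],"turn":[0,0,0],"claw":0},{"dp":[-0.065,0.29,0],"turn":[0,0,0],"claw":0},{"dp":[-0.075,0.33,0],"turn":[0,0,0],"claw":0},{"dp":[-0.08,0.36,0],"turn":[0,0,0],"claw":0}]'

```text
t: 25.1
ee_pos: [614.7, -61.8, 22.6]
orientation: [-1.385, -0.179, 0.208]
ft_force: [-0.2, -10.5, 3.3]
width: 0.6
```

```bash
python3 st.py
```

```text
t 25.1 p [614.7 -61.8  22.6] q [-0.2   0.71  1.69  0.22  0.83 -0.61] F [ -0.2 -10.5   3.3] w 0.6
jaw yaw 14.48 down [-0.041  0.172 -0.984]
rack x 0.2 y -1.4
```

Emit:
jog_arm --steps '[{"dp":[-0.01,0.04,-0.01],"turn":[0,0,0],"claw":0},{"dp":[-0.02,0.07,-0.02],"turn":[0,0,0],"claw":0},{"dp":[-0.03,0.09,-0.02],"turn":[0,0,0],"claw":0}]'

```text
t: 25.35
ee_pos: [616.1, -60.7, 22.9]
orientation: [-1.395, -0.187, 0.205]
ft_force: [2.9, -34.3, 8.1]
width: 0.6
```

```bash
python3 st.py
```

```text
t 25.35 p [616.1 -60.7  22.9] q [-0.19  0.71  1.69  0.21  0.81 -0.6 ] F [  2.9 -34.3   8.1] w 0.6
jaw yaw 14.61 down [-0.032  0.162 -0.986]
rack x 1.8 y -0.6
```

Emit:
jog_arm --steps '[{"dp":[-0.03,0.05,-0.02],"turn":[0,0,0],"claw":0},{"dp":[-0.05,0.09,-0.02],"turn":[0,0,0],"claw":0},{"dp":[-0.06,0.12,-0.02],"turn":[0,0,0],"claw":0}]'

```text
t: 25.6
ee_pos: [617.4, -60.0, 23.9]
orientation: [-1.411, -0.2, 0.198]
ft_force: [5.3, -49.4, 8.9]
width: 0.4
```

```bash
python3 st.py
```

```text
t 25.6 p [617.4 -60.   23.9] q [-0.19  0.7   1.7   0.2   0.79 -0.59] F [  5.3 -49.4   8.9] w 0.4
jaw yaw 14.75 down [-0.018  0.149 -0.989]
rack x 3.3 y -0.4
```

Emit:
jog_arm --steps '[{"dp":[0,-0.1,-0.02],"turn":[0,0,0],"claw":0},{"dp":[0.02,-0.25,-0.02],"turn":[0,0,0],"claw":0},{"dp":[0.02,-0.4,0.1],"turn":[0,0,0],"claw":0},{"dp":[0.02,-0.5,0.5],"turn":[-0.03,-0.004,0],"claw":0},{"dp":[0.02,-0.5,0.9],"turn":[-0.047,-0.006,-0.002],"claw":0},{"dp":[0.02,-0.5,1],"turn":[-0.047,-0.006,-0.002],"claw":0},{"dp":[0.02,-0.5,1],"turn":[-0.047,-0.006,-0.002],"claw":0}]'

```text
t: 26.18
ee_pos: [620.6, -99.5, 107.0]
orientation: [-1.56, -0.204, 0.195]
ft_force: [1.5, -0.1, -0.7]
width: 0.4
```

Emit:
jog_arm --steps '[{"dp":[-0.5,-0.1,0],"turn":[0,0,0],"claw":0},{"dp":[-1,-0.1,0],"turn":[0,0,0],"claw":0},{"dp":[-1,-0.1,0],"turn":[0,0,0],"claw":0}]'

```text
t: 26.43
ee_pos: [530.0, -106.2, 103.8]
orientation: [-1.554, -0.193, 0.204]
ft_force: [-1.0, 0.7, -1.0]
width: 0.0
```

```bash
python3 st.py; python3 - <<'E'
from h import *
g=np.array([614.2,-60.5]); u=np.array([-.2478,.9688]); b=np.array([.9688,.2478])
d=cam('top'); im=d['img'][220:300,170:290]; cv2.imwrite('pics/g1t.png',cv2.resize(im,None,fx=6,fy=6,interpolation=cv2.INTER_CUBIC)[:,:,::-1])
P=cloud(d); L=(P[...,:2]-g); X=L@b; Y=L@u
for y in range(0,124,2):
    w=(abs(Y-y)<1.2)&(abs(X)<8)&(d['range_z']>0)
    if w.sum(): print(y,P[w][:,2].max().round(1),end=' | ')
d=cam('scene'); im=d['img'][180:250,185:275]; cv2.imwrite('pics/g1s.png',cv2.resize(im,None,fx=8,fy=8,interpolation=cv2.INTER_CUBIC)[:,:,::-1])
E
```

```text
t 26.43 p [ 530.  -106.2  103.8] q [-0.22  0.48  1.89  0.01  0.79 -0.48] F [-1.   0.7 -1. ] w 0.0
jaw yaw 14.53 down [-0.008  0.006 -1.   ]
rack x -92.9 y -23.4
```

View pics/g1t.png

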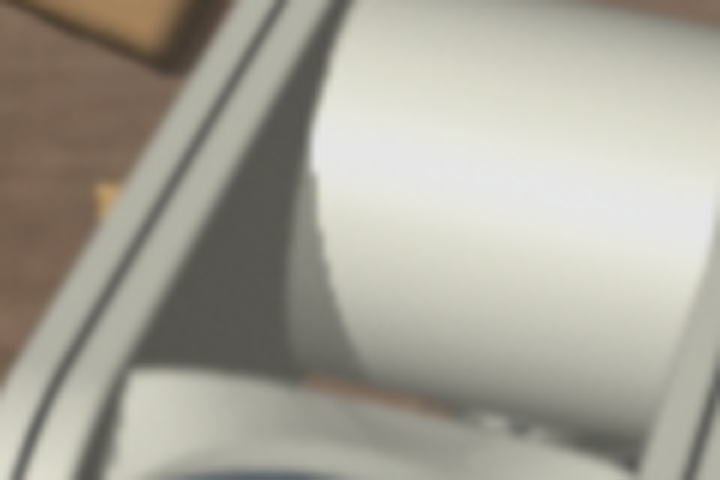

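View pics/g1s.png

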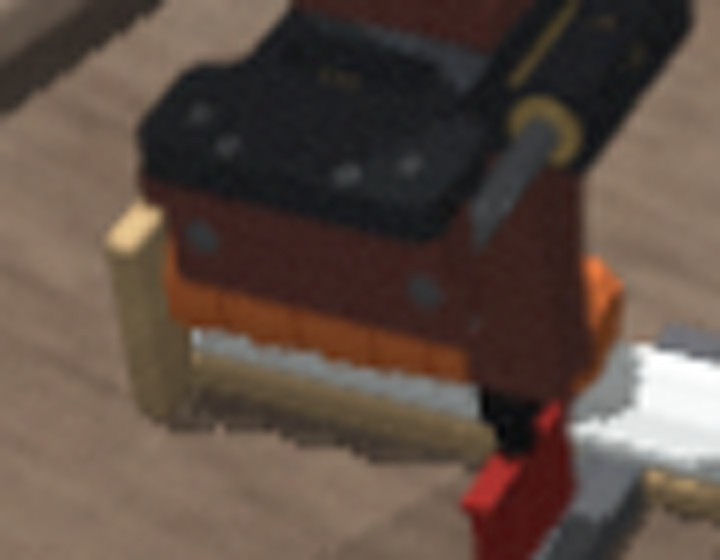

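Emit:
jog_arm --steps '[{"dp":[-0.4,-0.5,0],"turn":[0,0,0],"claw":0},{"dp":[-0.8,-1,0],"turn":[0,0,0],"claw":0},{"dp":[-0.8,-1,0],"turn":[0,0,0],"claw":0}]'

```text
t: 26.78
ee_pos: [472.7, -189.0, 104.9]
orientation: [-1.557, -0.2, 0.198]
ft_force: [0.6, -0.3, -0.1]
width: 0.7
```

Emit:
jog_arm --steps '[{"dp":[0,-0.5,0],"turn":[0,0,0],"claw":0},{"dp":[0,-1,0],"turn":[0,0,0],"claw":0},{"dp":[0,-1,0],"turn":[0,0,0],"claw":0}]'

```text
t: 27.03
ee_pos: [474.7, -275.6, 104.9]
orientation: [-1.56, -0.2, 0.193]
ft_force: [1.1, 1.5, 0.1]
width: 0.7
```

```bash
python3 st.py; cat > prof.py <<'E'
import sys
from h import *
g=np.array([614.2,-60.5]); u=np.array([-.2478,.9688]); b=np.array([.9688,.2478])
d=cam('top'); im=d['img'][220:300,170:290]; cv2.imwrite('pics/%st.png'%sys.argv[1],cv2.resize(im,None,fx=6,fy=6,interpolation=cv2.INTER_CUBIC)[:,:,::-1])
P=cloud(d); L=(P[...,:2]-g); X=L@b; Y=L@u
for y in range(0,124,2):
    w=(abs(Y-y)<1.2)&(abs(X)<8)&(d['range_z']>0)
    if w.sum(): print(y,P[w][:,2].max().round(1),end=' | ')
print()
d=cam('scene'); im=d['img'][180:250,185:275]; cv2.imwrite('pics/%ss.png'%sys.argv[1],cv2.resize(im,None,fx=8,fy=8,interpolation=cv2.INTER_CUBIC)[:,:,::-1])
P=cloud(d); L=(P[...,:2]-g); X=L@b; Y=L@u
for y in range(0,124,2):
    w=(abs(Y-y)<1.2)&(abs(X)<10)&(d['range_z']>0)
    if w.sum(): print(y,P[w][:,2].max().round(1),end=' | ')
E
python3 prof.py g2
```

```text
t 27.03 p [ 474.7 -275.6  104.9] q [-0.55  0.48  1.88  0.01  0.78 -0.8 ] F [1.1 1.5 0.1] w 0.7
jaw yaw 14.32 down [ 0.004  0.002 -1.   ]
rack x -188.5 y -173.8
0 18.3 | 2 18.3 | 4 18.0 | 6 15.5 | 8 45.1 | 10 50.2 | 12 49.4 | 14 50.6 | 16 50.9 | 18 51.2 | 20 54.1 | 22 54.1 | 24 53.7 | 26 53.8 | 28 55.2 | 30 57.2 | 32 59.1 | 34 60.1 | 36 61.3 | 38 61.3 | 40 58.7 | 42 60.3 | 44 61.4 | 46 62.1 | 48 64.5 | 50 65.4 | 52 65.1 | 54 67.3 | 56 68.3 | 58 68.0 | 60 68.0 | 62 68.3 | 64 70.4 | 66 68.9 | 68 69.2 | 70 68.9 | 72 68.7 | 74 65.0 | 76 69.9 | 78 70.1 | 80 70.6 | 82 70.6 | 84 71.2 | 86 72.9 | 88 70.8 | 90 70.5 | 92 72.3 | 94 67.4 | 96 68.5 | 98 70.5 | 100 68.2 | 102 68.9 | 104 70.6 | 106 69.5 | 108 70.4 | 110 72.9 | 112 73.1 | 114 69.0 | 118 57.3 | 120 59.1 | 122 60.9 | 
0 15.0 | 2 14.4 | 4 43.7 | 6 46.7 | 8 47.4 | 10 50.2 | 12 50.5 | 14 50.5 | 16 50.2 | 18 52.9 | 20 54.1 | 22 54.4 | 24 55.6 | 26 57.3 | 28 57.6 | 30 57.6 | 32 57.6 | 34 59.9 | 36 59.3 | 38 61.3 | 40 59.6 | 42 61.1 | 44 62.6 | 46 63.1 | 48 64.4 | 50 65.8 | 52 65.6 | 54 66.3 | 56 65.9 | 58 68.1 | 60 68.8 | 62 69.3 | 64 69.6 | 66 69.5 | 68 66.4 | 70 68.0 | 72 67.5 | 74 68.6 | 76 68.9 | 78 70.7 | 80 70.7 | 82 69.3 | 84 70.7 | 86 70.6 | 88 71.4 | 90 69.8 | 92 67.8 | 94 65.6 | 96 69.8 | 98 69.7 | 100 67.1 | 102 70.4 | 104 71.4 | 106 70.4 | 108 73.2 | 110 70.9 | 116 57.1 | 118 59.8 | 120 59.0 | 122 59.3 |
```

View pics/g2t.png

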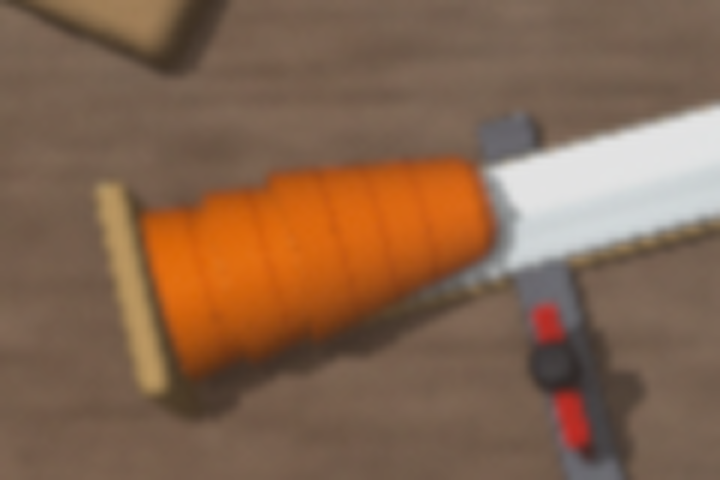

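View pics/g2s.png

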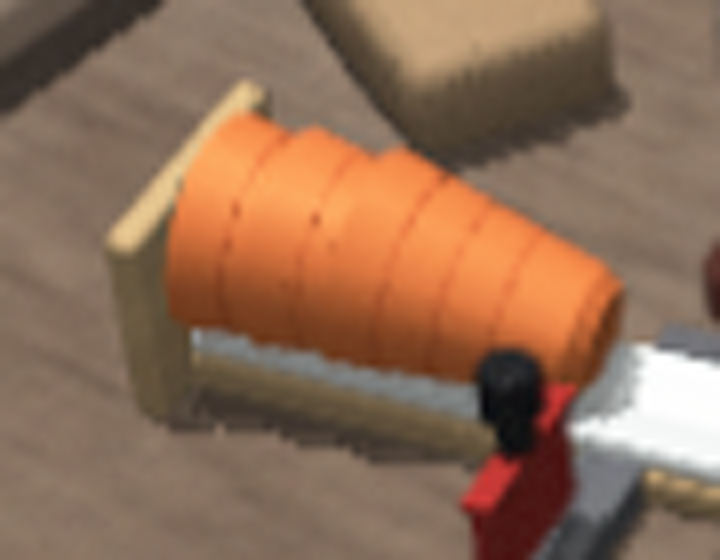

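```bash
python3 - <<'E'
from h import *
d=cam('top'); P=cloud(d); hsv=cv2.cvtColor(d['img'],cv2.COLOR_RGB2HSV)
def ends(q,a):  # along-axis extents of ridge points
    n=np.array([-a[1],a[0]]); v=q[:,:2]@n; s=q[:,:2]@a; k=abs(v-np.median(v))<8; s=s[k]; z=q[k,2]
    return s,z
m=(cv2.inRange(hsv,(22,150,80),(34,255,255))>0)&(d['range_z']>0)
m[:,:390]=0;m[:,450:]=0;m[:170]=0;m[220:]=0
q=P[m]; q=q[q[:,2]>8]; c,a,s,rows=fitcup(q); s,z=ends(q,a); print('yellow',len(q),(s.max()-s.min()).round(1),(np.percentile(s,98)-np.percentile(s,2)).round(1), np.degrees(np.arctan2(a[1],a[0])).round(1))
m=(cv2.inRange(hsv,(4,150,60),(17,255,255))>0)&(d['range_z']>0); m[:, :185]=0; m[:,260:]=0; m[:240]=0; m[285:]=0
q=P[m]; q=q[q[:,2]>25]; u=np.array([-.2478,.9688]); s,z=ends(q,u); s=s-np.array([614.2,-60.5])@u
print('stack',(s.max()-s.min()).round(1),(np.percentile(s,98)-np.percentile(s,2)).round(1),s.min().round(1),s.max().round(1))
# rim steps along scan rows in the image: upper silhouette radius vs y
g=np.array([614.2,-60.5]); b=np.array([.9688,.2478])
L=q[:,:2]-g; Y=L@u; X=L@b
for y in range(6,116,2):
    w=abs(Y-y)<1.5; print(y,np.percentile(X[w],97).round(1),end=' | ')
E
```

```text
yellow 715 67.4 58.8 75.4
stack 109.9 101.1 9.4 119.3Traceback (most recent call last):
  File "<stdin>", line 16, in <module>
    return _quantile_unchecked(
        a, q, axis, out, overwrite_input, method, keepdims, weights)
    return _ureduce(a,
                    func=_quantile_ureduce_func,
    ...<5 lines>...
                    overwrite_input=overwrite_input,
                    method=method)
    r = func(a, **kwargs)
    result = _quantile(arr,
                       quantiles=q,
    ...<2 lines>...
                       out=out,
                       weights=wgt)
    slices_having_nans = np.isnan(arr[-1, ...])
                                  ~~~^^^^^^^^^
IndexError: index -1 is out of bounds for axis 0 with size 0
```

Control check: the lone yellow cup reads 58.8 mm and the stack 101.1 mm, so the mean spacing is about 21.5 mm. The stack is nested. Next is the gate.

Emit:
jog_arm --steps '[{"dp":[0.2,0.45,0],"turn":[0,0,0],"claw":0},{"dp":[0.25,0.9,0],"turn":[0,0,0],"claw":0},{"dp":[0.25,0.95,0],"turn":[0,0,0],"claw":0}]'

```text
t: 27.43
ee_pos: [492.9, -188.2, 103.3]
orientation: [-1.553, -0.199, 0.201]
ft_force: [0.0, -0.4, 0.2]
width: 0.5
```

Emit:
jog_arm --steps '[{"dp":[0.2,0.45,0],"turn":[0,0,0],"claw":0},{"dp":[0.25,0.9,0],"turn":[0,0,0],"claw":0},{"dp":[0.25,0.95,0],"turn":[0,0,0],"claw":0}]'

```text
t: 27.68
ee_pos: [513.2, -106.6, 102.9]
orientation: [-1.551, -0.203, 0.206]
ft_force: [-0.1, -0.2, -0.8]
width: 0.6
```

```bash
python3 st.py
```

```text
t 27.68 p [ 513.2 -106.6  102.9] q [-0.23  0.46  1.93  0.01  0.76 -0.5 ] F [-0.1 -0.2 -0.8] w 0.6
jaw yaw 14.92 down [-0.003  0.01  -1.   ]
rack x -109.2 y -19.6
```

Emit:
jog_arm --steps '[{"dp":[0.03,0.15,-0.1],"turn":[-0.003,-0.001,-0.003],"claw":0},{"dp":[0.05,0.26,-0.3],"turn":[-0.003,-0.001,-0.003],"claw":0},{"dp":[0.05,0.26,-0.53],"turn":[-0.003,-0.001,-0.003],"claw":0},{"dp":[0.05,0.26,-0.53],"turn":[-0.003,-0.001,-0.003],"claw":0},{"dp":[0.05,0.26,-0.53],"turn":[-0.003,-0.001,-0.003],"claw":0}]'

```text
t: 28.1
ee_pos: [516.3, -84.9, 59.8]
orientation: [-1.56, -0.196, 0.2]
ft_force: [0.6, -0.3, -0.1]
width: 0.5
```

```bash
python3 st.py; python3 look.py k1
```

```text
t 28.1 p [516.3 -84.9  59.8] q [-0.19  0.53  1.94  0.    0.67 -0.44] F [ 0.6 -0.3 -0.1] w 0.5
jaw yaw 14.47 down [-0.003  0.001 -1.   ]
rack x -100.9 y 0.6
```

View pics/k1.png

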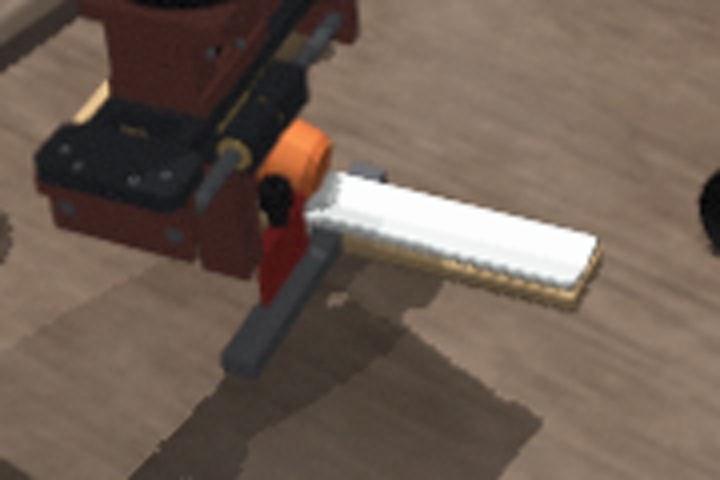

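Emit:
jog_arm --steps '[{"dp":[0.07,0.0,0],"turn":[0,0,0],"claw":0},{"dp":[0.14,0.015,0],"turn":[0,0,0],"claw":0},{"dp":[0.2,0.03,0],"turn":[0,0,0],"claw":0},{"dp":[0.26,0.045,0],"turn":[0,0,0],"claw":0},{"dp":[0.33,0.065,0],"turn":[0,0,0],"claw":0},{"dp":[0.4,0.083,0],"turn":[0,0,0],"claw":0},{"dp":[0.46,0.098,0],"turn":[0,0,0],"claw":0},{"dp":[0.53,0.115,0],"turn":[0,0,0],"claw":0},{"dp":[0.6,0.133,0],"turn":[0,0,0],"claw":0},{"dp":[0.66,0.15,0],"turn":[0,0,0],"claw":0},{"dp":[0.72,0.165,0],"turn":[0,0,0],"claw":0}]'

```text
t: 29.07
ee_pos: [575.1, -72.0, 60.5]
orientation: [-1.561, -0.197, 0.199]
ft_force: [-1.1, -0.0, 0.4]
width: 0.3
```

```bash
python3 st.py; python3 look.py k2
```

```text
t 29.07 p [575.1 -72.   60.5] q [-0.15  0.59  1.82  0.    0.74 -0.4 ] F [-1.1 -0.   0.4] w 0.3
jaw yaw 14.44 down [-0.001  0.001 -1.   ]
rack x -40.7 y -1.5
```

View pics/k2.png

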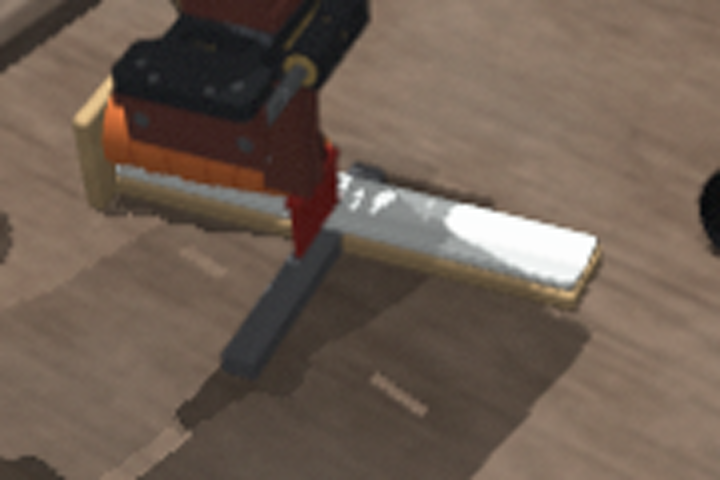

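Emit:
jog_arm --steps '[{"dp":[0.06,0.015,0],"turn":[0,0,0],"claw":0},{"dp":[0.11,0.028,0],"turn":[0,0,0],"claw":0},{"dp":[0.15,0.038,0],"turn":[0,0,0],"claw":0},{"dp":[0.19,0.048,0],"turn":[0,0,0],"claw":0},{"dp":[0.2,0.05,0],"turn":[0,0,0],"claw":0}]'

```text
t: 29.53
ee_pos: [592.6, -67.7, 60.5]
orientation: [-1.561, -0.198, 0.198]
ft_force: [-0.4, 0.9, -0.2]
width: 0.3
```

```bash
python3 st.py; python3 look.py k3
```

```text
t 29.53 p [592.6 -67.7  60.5] q [-0.13  0.6   1.78  0.    0.76 -0.39] F [-0.4  0.9 -0.2] w 0.3
jaw yaw 14.44 down [-0.     0.001 -1.   ]
rack x -22.7 y -1.6
```

View pics/k3.png

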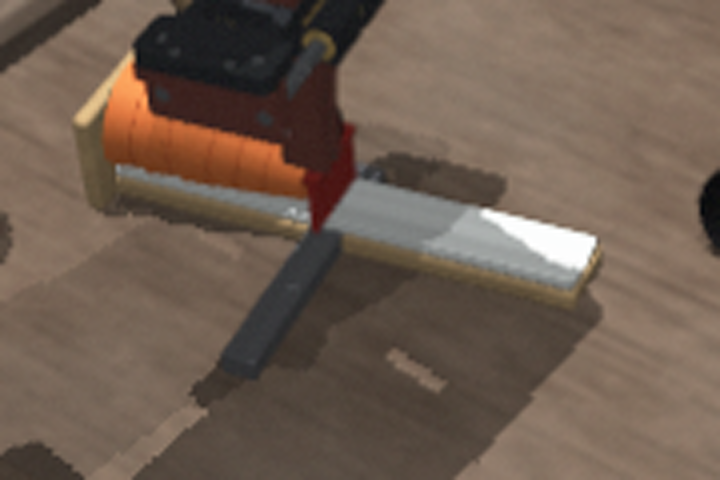

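Still no stop felt, so I'll continue in small steps.

Emit:
jog_arm --steps '[{"dp":[0.04,0.01,0],"turn":[0,0,0],"claw":0},{"dp":[0.07,0.018,0],"turn":[0,0,0],"claw":0},{"dp":[0.08,0.02,0],"turn":[0,0,0],"claw":0}]'

```text
t: 29.83
ee_pos: [599.3, -66.1, 60.6]
orientation: [-1.561, -0.198, 0.198]
ft_force: [-0.1, -0.0, -0.1]
width: 0.4
```

```bash
python3 st.py
```

```text
t 29.83 p [599.3 -66.1  60.6] q [-0.13  0.61  1.77  0.    0.76 -0.38] F [-0.1 -0.  -0.1] w 0.4
jaw yaw 14.45 down [ 0.     0.001 -1.   ]
rack x -15.8 y -1.7
```

Emit:
jog_arm --steps '[{"dp":[0.03,0.008,0],"turn":[0,0,0],"claw":0},{"dp":[0.045,0.012,0],"turn":[0,0,0],"claw":0},{"dp":[0.045,0.012,0],"turn":[0,0,0],"claw":0}]'

```text
t: 30.08
ee_pos: [599.8, -65.7, 60.3]
orientation: [-1.561, -0.193, 0.203]
ft_force: [-11.8, -4.5, 7.9]
width: 0.5
```

```bash
python3 st.py; python3 look.py k4
```

```text
t 30.08 p [599.8 -65.7  60.3] q [-0.13  0.61  1.76 -0.    0.77 -0.38] F [-11.8  -4.5   7.9] w 0.5
jaw yaw 14.47 down [-0.007  0.    -1.   ]
rack x -15.3 y -1.5
```

View pics/k4.png

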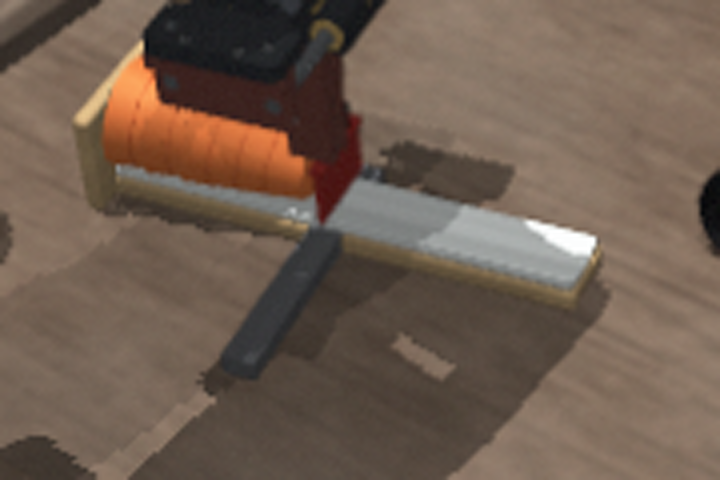

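A hard stop at 12 N means the gate is at its shut limit. I'll back off, lift away and check.

Emit:
jog_arm --steps '[{"dp":[-0.1,-0.02,0],"turn":[0,0,0],"claw":0},{"dp":[-0.3,-0.07,0],"turn":[0,0,0],"claw":0},{"dp":[-0.4,-0.1,0.2],"turn":[0,0,0],"claw":0},{"dp":[-0.6,-0.15,0.5],"turn":[0,0,0],"claw":0},{"dp":[-0.9,-0.25,0.8],"turn":[0,0,0],"claw":0},{"dp":[-1,-0.4,0.8],"turn":[0,0,0],"claw":0}]'

```text
t: 30.63
ee_pos: [519.4, -97.8, 127.7]
orientation: [-1.562, -0.197, 0.201]
ft_force: [0.4, 0.5, 0.5]
width: 0.3
```

Emit:
jog_arm --steps '[{"dp":[-0.3,-0.5,0],"turn":[0,0,0],"claw":0},{"dp":[-0.5,-1,0],"turn":[0,0,0],"claw":0},{"dp":[-0.5,-1,0],"turn":[0,0,0],"claw":0}]'

```text
t: 30.88
ee_pos: [477.6, -181.7, 127.8]
orientation: [-1.563, -0.196, 0.198]
ft_force: [0.5, 0.1, 0.5]
width: 0.2
```

Emit:
jog_arm --steps '[{"dp":[0,-0.5,0],"turn":[0,0,0],"claw":0},{"dp":[0,-1,0],"turn":[0,0,0],"claw":0},{"dp":[0,-1,0],"turn":[0,0,0],"claw":0},{"dp":[0,-1,0],"turn":[0,0,0],"claw":0},{"dp":[0,-1,0],"turn":[0,0,0],"claw":0}]'

```text
t: 31.3
ee_pos: [477.3, -261.4, 127.2]
orientation: [-1.563, -0.194, 0.198]
ft_force: [-0.2, -0.1, -0.6]
width: 0.3
```

```bash
python3 st.py; python3 prof.py z1; python3 - <<'E'
from h import *
d=cam('top','z1full.png')
g=np.array([614.2,-60.5]); u=np.array([-.2478,.9688]); b=np.array([.9688,.2478])
for n in('top','scene'):
    d=cam(n); P=cloud(d); hsv=cv2.cvtColor(d['img'],cv2.COLOR_RGB2HSV); L=P[...,:2]-g; X=L@b;Y=L@u
    k=(hsv[...,2]<60)&(P[...,2]>66)&(P[...,2]<84)&(abs(Y)<15)&(abs(X)<80)&(d['range_z']>0)
    r=((hsv[...,0]<4)|(hsv[...,0]>174))&(hsv[...,1]>150)&(abs(Y)<15)&(abs(X)<100)&(P[...,2]>25)&(d['range_z']>0)
    print(n,'knob X,Y',np.median(X[k]).round(1),np.median(Y[k]).round(1),k.sum(),'red X',X[r].min().round(1),X[r].max().round(1),r.sum())
    red=(cv2.inRange(hsv,(0,140,60),(6,255,255))|cv2.inRange(hsv,(172,140,60),(180,255,255)))>0
    t=red&(P[...,2]>37)&(P[...,0]<560)&(P[...,0]>400)&(P[...,1]>60); q=P[t]; print(' tin',np.median(q,0).round(1))
E
```

```text
t 31.3 p [ 477.3 -261.4  127.2] q [-0.52  0.44  1.87 -0.    0.83 -0.77] F [-0.2 -0.1 -0.6] w 0.3
jaw yaw 14.31 down [-0.002 -0.001 -1.   ]
rack x -182.5 y -160.7
0 80.6 | 2 80.5 | 4 80.1 | 6 76.0 | 8 44.9 | 10 48.0 | 12 49.6 | 14 50.1 | 16 51.2 | 18 53.7 | 20 52.9 | 22 53.7 | 24 56.7 | 26 53.9 | 28 56.9 | 30 56.7 | 32 59.4 | 34 58.5 | 36 60.1 | 38 60.1 | 40 59.0 | 42 59.5 | 44 61.4 | 46 62.1 | 48 63.5 | 50 64.3 | 52 64.6 | 54 65.9 | 56 67.8 | 58 67.8 | 60 70.6 | 62 70.6 | 64 69.8 | 66 69.9 | 68 71.3 | 70 68.7 | 72 66.4 | 74 67.6 | 76 67.1 | 78 68.0 | 80 69.0 | 82 70.0 | 84 70.6 | 86 72.4 | 88 71.5 | 90 72.3 | 92 72.3 | 94 69.1 | 96 69.4 | 98 67.5 | 100 68.9 | 102 69.9 | 104 71.0 | 106 72.1 | 108 74.0 | 110 72.5 | 112 73.0 | 114 71.2 | 118 56.0 | 120 59.9 | 122 61.0 | 
0 78.1 | 2 78.8 | 4 77.2 | 6 47.8 | 8 48.1 | 10 49.0 | 12 49.1 | 14 51.9 | 16 52.3 | 18 54.1 | 20 53.0 | 22 54.9 | 24 54.6 | 26 55.5 | 28 57.6 | 30 57.6 | 32 60.3 | 34 60.3 | 36 61.2 | 38 58.9 | 40 63.3 | 42 60.8 | 44 62.7 | 46 63.2 | 48 66.1 | 50 67.8 | 52 65.7 | 54 66.6 | 56 67.2 | 58 68.1 | 60 68.3 | 62 68.6 | 64 68.5 | 66 68.5 | 68 66.3 | 70 66.3 | 72 67.8 | 74 68.3 | 76 68.8 | 78 69.3 | 80 69.7 | 82 70.2 | 84 70.1 | 86 72.2 | 88 71.3 | 90 70.7 | 92 69.4 | 94 69.3 | 96 68.2 | 98 69.1 | 100 70.7 | 102 70.3 | 104 70.3 | 106 70.1 | 108 70.6 | 110 71.1 | 112 68.8 | 116 56.9 | 118 59.4 | 120 59.0 | 122 59.7 | top knob X,Y -5.4 -2.0 12 red X -21.4 24.2 43
 tin [487.2 102.3  41.1]
scene knob X,Y -2.5 -5.5 53 red X -24.4 21.5 143
 tin [484.9  97.7  40.9]
```

View pics/z1full.png

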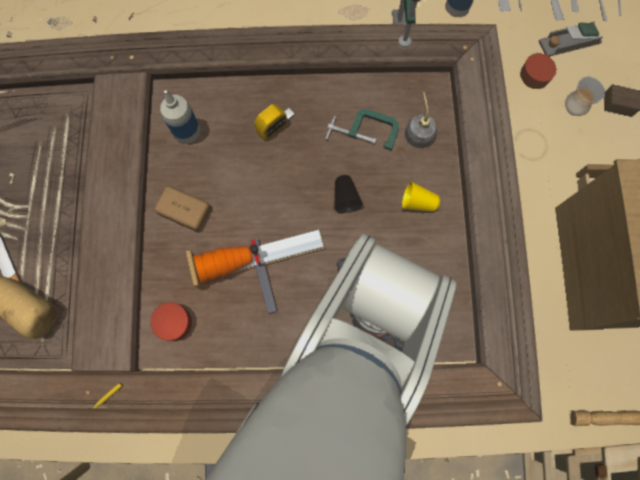

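View pics/z1s.png

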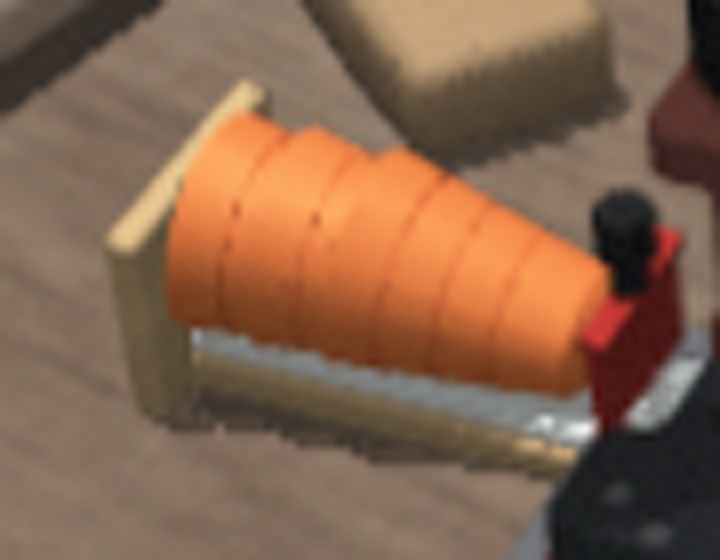

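The top view shows the red gate across the bed at (257, 247). The stack spans (192–250, 262) against the stop, and the tin (170, 321) and cork block (183, 208) haven't moved. The gate panel spans x ≈ -23 to +23 mm, centred on the bed. Handing in.

```bash
python3 -c "
from workcell import ctrl
print(ctrl.close_job())"
```

```text
the job is handed in; nothing more can be done
None
```

I laid each loose orange cup in the loading bay, let go of it and pushed it home. The three cups are now one nested stack against the end stop with the red gate shut behind them. I handed the job in at about 31 s of the 72 s allowed; no verdict is reported.

- **Gate:** it stopped hard at 12 N. In both camera views the panel is centred on the bed, about -23 to +23 mm.
- **Stack:** it held solid under a final 49 N push. Mean cup spacing is about 21.5 mm, checked against the lone yellow cup. Cup_0's rim reads at the end stop to within about 2 mm of camera error.
- **Bystanders:** the tin and cork block look unmoved in the last top view, and the arm is clear of everything.
- **What disagreed:** the two cameras differ by about 4 mm in y, so I used their mean. After the first push of the last cup, its spacing read about 23.5 mm against the nominal 20 mm. I pushed it again, harder, and it barely moved; it is within the 26 mm limit but may sit a little over nominal.

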